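Restock the nut pan and press its label holder home

ROBOT

A 6-joint arm with a two-finger parallel gripper is mounted at the origin on the work surface. World frame = base frame: x ahead of the robot, y to its left, z up, the work surface at z = 0. Lengths are in mm, angles in rad, forces in N, time in s.
With the tool pointing down it reaches from about 275 to 1000 mm from the base axis. Payload 8.4 kg.
Tool frame: the origin (TCP) lies on the mounting face of the last link; the fingertips stand 173 mm ahead of it and the grasp point (between the pads) lies 155 mm ahead of it; z points along the fingers, y is the direction in which the jaws open and shut (so a half turn about z gives the same grasp; the last joint's range is limited). The gripper opens to 85 mm and grips with 20 to 120 N. Pads are 22 mm wide; open, the fingers measure 114 mm over their backs; the gripper's body (76 mm by 85 mm) begins 54 mm behind the grasp point. The pads swing forward as they close: fully open they stand 13 mm farther back than shut.
Start: joints at [-1.267, 0.353, 1.633, -0, 1.155, -0.002], TCP at [188.159, -596.008, 404.681] pointing down, gripper open.
Joint ranges: [-2.63, 2.63], [-0.92, 2.1], [0.06, 2.66], [-1.3, 4.44], [0, 2.69], [-3.02, 3.02]. Speed limits (rad/s): [2.22, 2.22, 2.79, 3.14, 3.14, 3.14].

INTERFACE

Orientations are given as [roll, pitch, yaw] about the fixed x, y, z axes, in that order (R = Rz(yaw) Ry(pitch) Rx(roll)).
In Python, from rig import readout, imaging, ticket gives the robot as it stands.
- The arm moves only by the tool step_arm, never from a script. Its argument "deltas" is a list of rows, each an object with "translation": the shift along the tool's x, y, z in cm, a list of three; "rot": the turn, a rotation vector about the tool's x, y, z in rad, a list of three. In form: [{"translation": [x, y, z], "rot": [rx, ry, rz]}, ...]. A call has 1 to 8 rows; each row is the pose to reach, as a shift and turn from the pose commanded when the call began, along the tool's axes at that moment; what a row does not reach only later rows make up. A row lasts 1/8 s, in which the tool goes at most 62.5 mm and 10.7 degrees, less where a joint would pass 70% of its speed; a pose out of reach is approached as far as the arm can. A call with a gripper value outside its range is refused whole. "grip" is the closure in counts, from 0 (fully open) to 255 (shut), set as the call begins (left out, the last holds). The fingers move at their own pace and stop on an object; "squeeze" is the grip in N (left out, the last holds). Time passes only in rows, so rows that repeat a pose let the fingers close. It gives the time, the measured TCP pose, the force and the opening at its end, in the units of the state.
- readout.sense(): the state, without advancing time (a new reading comes with each control period).
- imaging.grab_frame(name): name is "scene" or "top" or "wrist"; returns a dict with "image" (384x512x3 uint8, red, green, blue), "camera_matrix" (3x3 intrinsics, pixels), "k1" (the pictures are not rectified: a ray, as slopes to the right and down, at radius r is drawn at 1 + k1 r^2 times it, then the intrinsics apply), "world_to_cam" (4x4, takes a point from world to camera coordinates). Camera axes: x right, y up, looking along -z (the intrinsics and any distortion apply to the point x, -y, -z); pixel columns grow to the right and rows downward; lengths in mm; the calibration is good to about 2 mm. A picture is of the moment at which its call begins. There is no depth.
- ticket.sign_off(): hands the job in, once; it reports no verdict.
The state is a dict: "clock": time; "qpos": joint angles; "qvel": joint speeds; "joint_efforts": joint torques, N m; "eef_pos": TCP position; "tcp_rot": TCP orientation; "contact_force": force on the tool from outside, world axes, zero at the start; "wrist_torque": the same for the moment, N m; "opening": opening from 0.0 (shut) to 1.0 (fully open).
Only numpy, scipy, OpenCV 4.12 (cv2) and the standard library are available. Lean on these libraries where they do the work, as an engineer would, in place of code of your own. Each camera call takes 0.05 s, during which the arm holds its last target.

TASK

Restock the white pan on the low shelf: tip all six nuts from the steel cup into it and stand the empty cup upright on the bench again. Then take the wide label holder from the grey rack, push it down behind the lip of the shelf's front edge, between the black end blocks, until the spring bar in the slot is fully down, and finish while still holding it pressed home, so that a colleague can screw it fast. Leave the narrow holder and everything else on the bench where it is.

Things in the scene. Friction and masses are not known exactly. Their poses are not given: they have to be found in the camera images.
- cup: Plain dark steel cup, 80 mm tall, round and slightly flared: outer diameter 60 mm at the foot, 70 mm at the rim (67 mm a little below it), wall 3 mm, floor 5 mm thick, 0.14 kg or so, standing upright on the bench at one side of the shelf (left or right varies). It holds six nuts. Origin: centre of its underside, z up along its axis.
- cup_rim (a point): Centre of the cup's mouth, at rim height (80 mm above its underside).
- nut0: One of six alike brown nuts in the shell, a ball 24 mm in diameter, 10 g, starts in the cup; the nuts may hang in it until it is tipped well past level or shaken. Origin: its centre.
- nut1: One of six alike brown nuts in the shell, a ball 24 mm in diameter, 10 g, starts in the cup; the nuts may hang in it until it is tipped well past level or shaken. Origin: its centre.
- nut2: One of six alike brown nuts in the shell, a ball 24 mm in diameter, 10 g, starts in the cup; the nuts may hang in it until it is tipped well past level or shaken. Origin: its centre.
- nut3: One of six alike brown nuts in the shell, a ball 24 mm in diameter, 10 g, starts in the cup; the nuts may hang in it until it is tipped well past level or shaken. Origin: its centre.
- nut4: One of six alike brown nuts in the shell, a ball 24 mm in diameter, 10 g, starts in the cup; the nuts may hang in it until it is tipped well past level or shaken. Origin: its centre.
- nut5: One of six alike brown nuts in the shell, a ball 24 mm in diameter, 10 g, starts in the cup; the nuts may hang in it until it is tipped well past level or shaken. Origin: its centre.
- shelf: Low fixed aluminium shelf riser, 200 mm wide (y), about 215 mm deep, top 45 mm above the bench. Its front edge, on the robot's side (-x), has an upright lip; between lip and edge lies the label slot. A white round open pan is fixed on the shelf, its axis at x = 125 mm. Origin: on the bench under the middle of the slot; x from the lip across the shelf, y along the slot, z up.
- slot (a point): Middle of the slot's mouth, 52 mm above the bench, axes as the shelf's. The slot, open at the top, is 10 mm wide (x) and 84 mm long (y, between black end blocks); lip and edge stand straight up to 40 mm above the bench, then spread to a mouth about 24 mm wide (the lip leans out to x = -15 mm at 51 mm height).
- pan_in (a point): Centre of the inner floor of the round white pan fixed on the shelf (49 mm above the bench). The pan's inner radius is 52 mm at the floor and 62 mm at the rim; the rim is 48 mm above this point.
- spring_bar (a joint): White bar 76 mm long lying down in the slot, on a spring: 0 when up, 0.010 (m) when pressed fully down onto its stop; it goes straight down. It starts to yield at about 4 N and needs about 10 N at the stop, and comes back up when let go. Its top is 22 mm above the bench when up, 12 mm when fully down.
- wide_holder: The wide label holder: white upright plastic plate 64 mm wide (y), 84 mm tall, about 40 g. Lower 48 mm: tongue 6 mm thick (x); upper 36 mm: head 12 mm thick, blank paper on both faces (alike). Origin: centre of its lower edge, z up. It starts upright in one of the rack's two slots; pressed home its lower edge is 12 mm above the bench, its head clear above the lip.
- rack: Fixed grey plastic block 140 mm long (x), 86 mm wide (y), 30 mm tall, standing on the bench at the other side of the shelf from the cup. Two slots at x = -40 mm and x = +40 mm, each 8 mm wide (x), 72 mm long (y), 22 mm deep, hold the label holders upright. Origin: centre of its underside.
- narrow_holder: The other label holder, same height and thickness but only 36 mm wide, in the rack's other slot; not needed. Origin: centre of its lower edge.
- bottle: Closed white bottle, 56 mm wide, 150 mm tall, beyond the work on the left; bystander. Origin: centre of its underside.
- jar: Closed amber jar, 68 mm wide, 100 mm tall, beyond the work on the right; bystander. Origin: centre of its underside.
- spoon: Spoon 180 mm long lying flat along y near the bottle, left of the shelf; bystander. Origin: near its middle, underneath.
- ramekin: Small white bowl 60 mm wide, 40 mm tall, to the front left of the shelf; bystander. Origin: centre of its underside.
- weight_tin: Dark steel round tin 56 mm wide, 50 mm tall, to the front right of the shelf; bystander. Origin: centre of its underside.
Things that resemble listed ones, but are neither listed nor needed, are in the scene too. Leave any blue or yellow look-alike of the cup alone.

How it is judged:
By the outcome, as a careful person would: the job done as asked, in the order asked, and still so for the second after the job is handed in, while the arm keeps its last pose, push and grip.
It also fails if it takes over 72 s, if anything falls off the work surface, if the arm or the gripper's body presses on something with over 40 N, if the wrist force passes 120 N, or if a joint passes its speed limit or range.

## Working session

There is one attempt and no reset: what is moved stays moved. The work goes in short steps, Python scripts to look and compute and a tool call to move; the robot and the scene stay as the last step left them, time stands still between calls to the robot, and variables do not carry over. Pictures are saved under pics/ and viewed, and the job is handed in when it is done.

Besides the shell and the picture viewer there is one more tool, called after "Emit:" as name(argument=value, ...) on one line, values as JSON. step_arm: Moves the arm, as the interface text tells. Its arguments: {"type":"object","properties":{"deltas":{"type":"array","items":{"type":"object","properties":{"translation":{"type":"array","items":{"type":"number"}},"rot":{"type":"array","items":{"type":"number"}}}}},"grip":{"type":"number"},"squeeze":{"type":"number"}},"required":["deltas"]}

```bash
mkdir -p pics; ls
cat > h.py <<'E'
import numpy as np, cv2
from scipy.spatial.transform import Rotation as R
from rig import readout, imaging, ticket
def grab(name,fn):
    f=imaging.grab_frame(name); cv2.imwrite(f'pics/{fn}.png',f['image'][:,:,::-1]); np.savez(f'pics/{fn}.npz',K=f['camera_matrix'],k1=f['k1'],T=f['world_to_cam'],im=f['image']); return f
def load(fn):
    d=np.load(f'pics/{fn}.npz'); return d
def proj(d,P):
    P=np.atleast_2d(np.array(P,float)); c=(d['T'][:3,:3]@P.T).T+d['T'][:3,3]
    s=np.c_[c[:,0]/-c[:,2],-c[:,1]/-c[:,2]]; r2=(s**2).sum(1,keepdims=True); s=s*(1+float(d['k1'])*r2)
    K=d['K']; return s@np.array(K)[:2,:2].T+np.array(K)[:2,2]
def ray(d,u,v):
    K=np.array(d['K']); s=np.linalg.solve(K,[u,v,1])[:2]; s0=s.copy(); k1=float(d['k1'])
    for _ in range(30): s=s0/(1+k1*(s@s))
    T=d['T']; Rt=T[:3,:3].T; o=-Rt@T[:3,3]; return o,Rt@np.array([s[0],-s[1],-1.0])
def atz(d,u,v,z):
    o,w=ray(d,u,v); return o+w*(z-o[2])/w[2]
def atplane(d,u,v,p,n):
    o,w=ray(d,u,v); return o+w*((np.array(p)-o)@n)/(w@n)
E
python3 - <<'E'
from h import *
s=readout.sense(); print(s)
for n in['scene','top','wrist']:
    f=grab(n,n+'0'); print(n,f['camera_matrix'].tolist(),f['k1'],np.round(f['world_to_cam'],3).tolist())
E
```

```text
pics
{'clock': 0.0, 'qpos': array([-1.26742012e+00,  3.53632580e-01,  1.63415438e+00,  2.38466232e-05,
        1.15522571e+00, -2.39110710e-03]), 'qvel': array([ 2.20865154e-04, -1.90905456e-03, -3.40776453e-04, -1.40260556e-03,
        1.33316804e-03,  1.95529845e-05]), 'joint_efforts': array([-2.97271094e-03, -6.05253696e+01, -3.42071807e+01, -4.68848193e-04,
        9.21571744e-03, -1.88831154e-05]), 'eef_pos': array([ 188.07480216, -595.76893588,  403.96258323]), 'tcp_rot': array([-3.14017270e+00, -2.51985836e-05,  3.05757656e-01]), 'contact_force': array([-0.23620684, -0.0427377 ,  0.99644951]), 'wrist_torque': array([-0.03541779, -0.00400498, -0.01545187]), 'opening': 1.0023462531672775}
scene [[409.62737992126324, 0.0, 264.9864008965358], [0.0, 409.62737992126324, 191.75397873995837], [0.0, 0.0, 1.0]] -0.042112249556007356 [[0.529, 0.849, 0.013, -264.279], [-0.723, 0.443, 0.53, 372.426], [0.444, -0.289, 0.848, -1400.93], [0.0, 0.0, 0.0, 1.0]]
top [[393.5659155039287, 0.0, 251.405001309845], [0.0, 393.5659155039287, 188.01819412941578], [0.0, 0.0, 1.0]] -0.1381526841568694 [[-0.013, -1.0, 0.017, -43.717], [0.993, -0.011, 0.116, -531.045], [-0.116, 0.018, 0.993, -1103.562], [0.0, 0.0, 0.0, 1.0]]
wrist [[337.33094193257335, 0.0, 253.15656838092738], [0.0, 337.33094193257335, 189.27351729695445], [0.0, 0.0, 1.0]] -0.07914024240205163 [[0.301, -0.954, -0.003, -623.236], [0.918, 0.291, -0.271, 34.417], [0.26, 0.079, 0.962, -379.932], [0.0, 0.0, 0.0, 1.0]]
```

View pics/scene0.png

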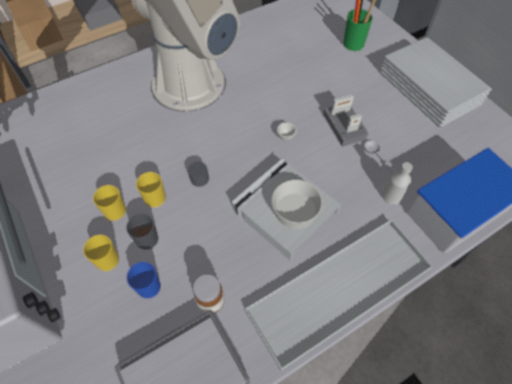

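View pics/top0.png

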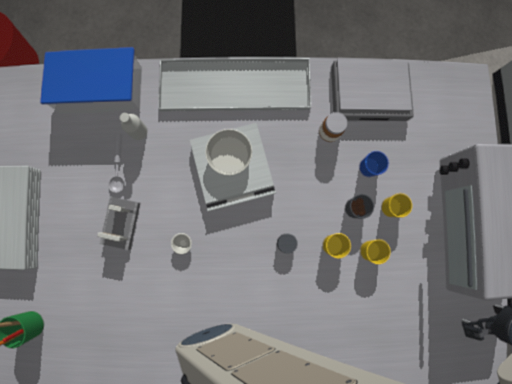

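View pics/wrist0.png

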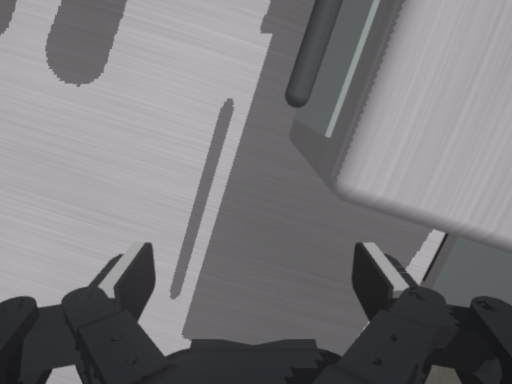

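Run:
```python
from h import *
t=load('top0')['im'][:,:,::-1]; s=load('scene0')['im'][:,:,::-1]
a=cv2.resize(t[180:270,70:200],(780,540),interpolation=cv2.INTER_CUBIC); cv2.imwrite('pics/c1.png',a)
a=cv2.resize(t[120:270,180:330],(600,600),interpolation=cv2.INTER_CUBIC); cv2.imwrite('pics/c2.png',a)
a=cv2.resize(t[140:270,310:420],(500,591),interpolation=cv2.INTER_CUBIC); cv2.imwrite('pics/c3.png',a)
a=cv2.resize(s[80:180,300:420],(720,600),interpolation=cv2.INTER_CUBIC); cv2.imwrite('pics/c4.png',a)
a=cv2.resize(s[150:260,220:360],(760,597),interpolation=cv2.INTER_CUBIC); cv2.imwrite('pics/c5.png',a)
```

```text
(no output)
```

View pics/c1.png

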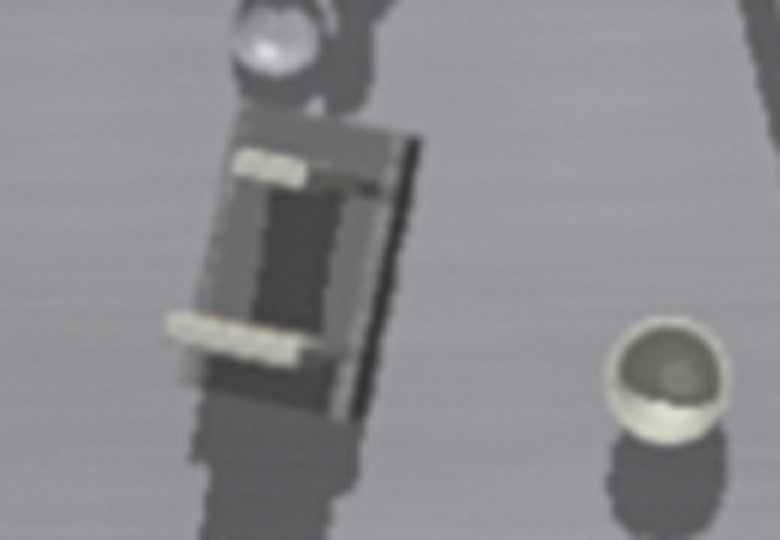

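View pics/c2.png

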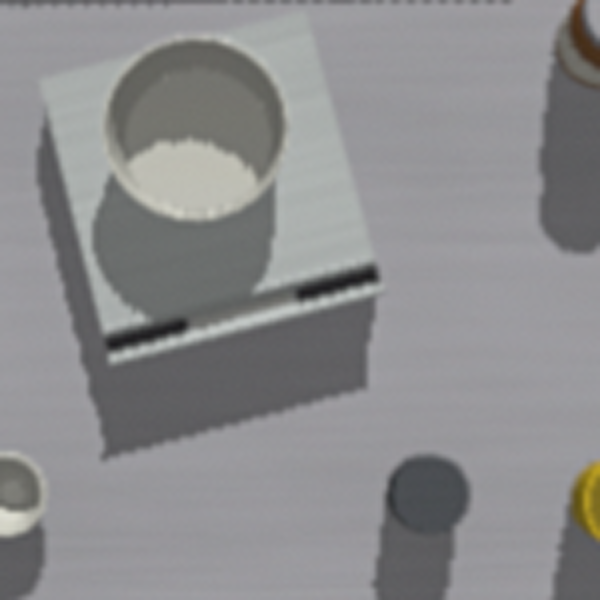

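View pics/c3.png

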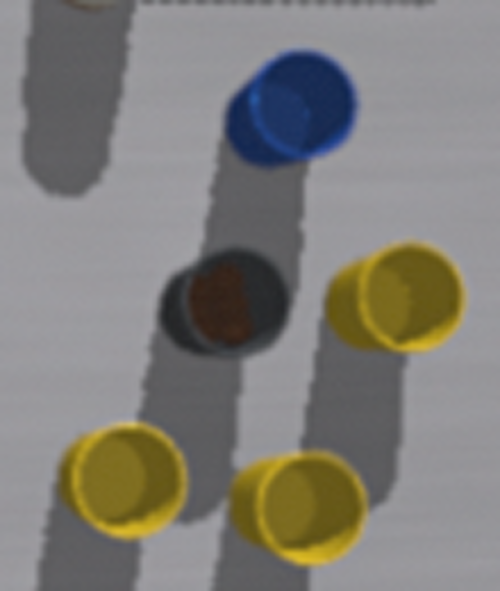

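View pics/c4.png

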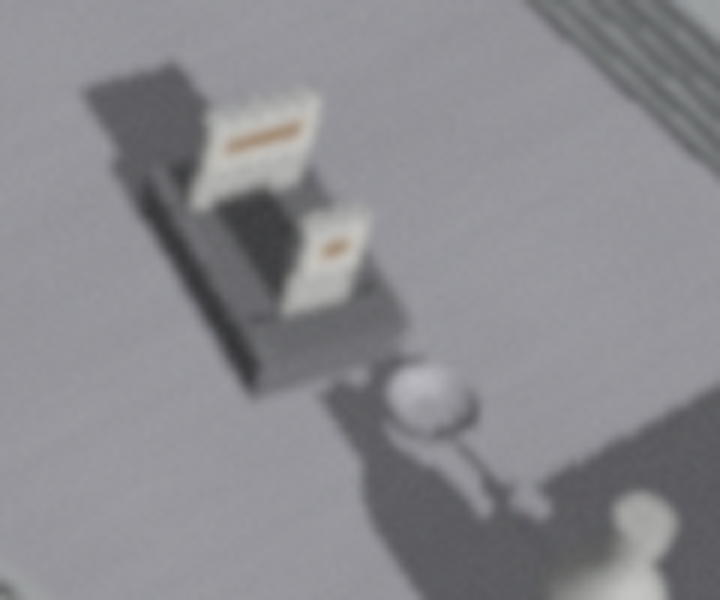

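View pics/c5.png

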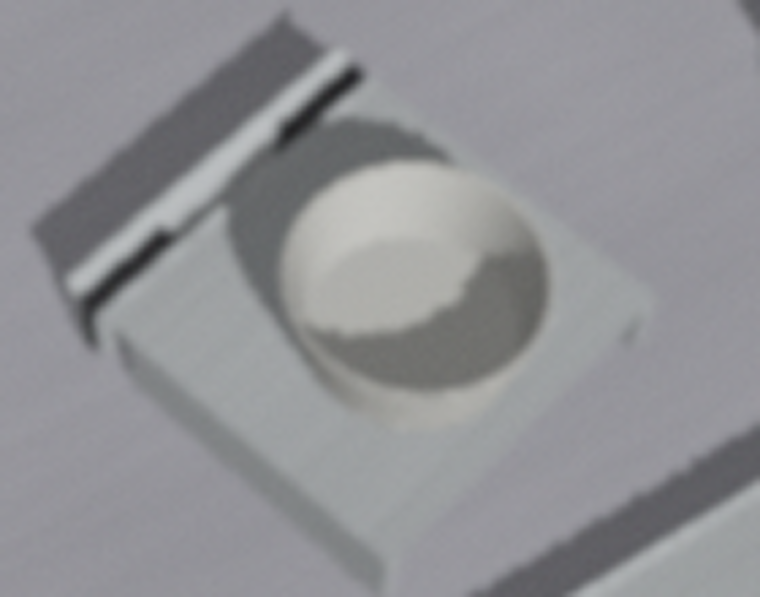

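Run:
```python
from h import *
t=load('top0'); s=load('scene0')
p=lambda u,v,z:print((u,v,z),np.round(atz(t,u,v,z)[:2],1))
print('cup rim');p(362.4,206.4,80)
print('pan rim');p(229,151.75,97)
print('shelf FL FR');p(190,140,45);p(256.25,123.75,45)
print('lip L R');p(207.5,210.5,51);p(275.75,193,51)
print('blocks: ')
for u,v in [(107,352),(188,320),(297,300),(378,270)]: p(180+u/4,120+v/4,52)
print('rack top corners')
for u,v in [(240,110),(405,135),(345,420),(195,385)]: p(70+u/6,180+v/6,30)
print('holders wide top ends / narrow')
for u,v in [(165,325),(302,350),(233,163),(306,178)]: p(70+u/6,180+v/6,92)
```

```text
cup rim
(362.4, 206.4, 80) [ 469.9 -358. ]
pan rim
(229, 151.75, 97) [623.8  11.6]
shelf FL FR
(190, 140, 45) [670.9 126.6]
(256.25, 123.75, 45) [717.4 -66.1]
lip L R
(207.5, 210.5, 51) [465.8  74.9]
(275.75, 193, 51) [ 513.3 -118.3]
blocks: 
(206.75, 208.0, 52) [472.8  76.9]
(227.0, 200.0, 52) [494.8  19.7]
(254.25, 195.0, 52) [508.1 -57.3]
(274.5, 187.5, 52) [ 528.9 -115. ]
rack top corners
(110.0, 198.33333333333334, 30) [504.8 362.6]
(137.5, 202.5, 30) [492.  280.4]
(127.5, 250.0, 30) [355.4 307.9]
(102.5, 244.16666666666669, 30) [371.9 382.3]
holders wide top ends / narrow
(97.5, 234.16666666666666, 92) [400.7 374.4]
(120.33333333333334, 238.33333333333334, 92) [389.3 309.8]
(108.83333333333334, 207.16666666666666, 92) [474.6 343.8]
(121.0, 209.66666666666666, 92) [467.5 309.2]
```

```bash
cat >> h.py <<'E'
def frame(z,y):
    z=np.array(z,float);z/=np.linalg.norm(z);y=np.array(y,float);y-=z*(y@z);y/=np.linalg.norm(y);return np.c_[np.cross(y,z),y,z]
def delta(p0,R0,p1,R1):
    t=R0.T@(np.array(p1)-p0)/10; r=R.from_matrix(R0.T@R1).as_rotvec(); return t,r
def now():
    s=readout.sense(); return s,np.array(s['eef_pos']),R.from_euler('xyz',s['tcp_rot']).as_matrix()
def rec():
    import json,os
    s=readout.sense(); L=json.load(open('fk.json')) if os.path.exists('fk.json') else []
    e=[list(map(float,s[k])) for k in('qpos','eef_pos','tcp_rot')]
    if not L or L[-1]!=e: L.append(e)
    json.dump(L,open('fk.json','w')); return s
E
python3 - <<'E'
from h import *
rec(); s,p,R0=now()
t=load('top0')
for n,(u,v) in dict(y1=(337,245.5),y2=(378.5,251.5),y3=(400,205.5),blue=(376,163)).items(): print(n,np.round(atz(t,u,v,80)[:2]))
R1=frame((0,-.866,-.5),(1,0,0)); R2=frame((0,-.866,-.5),(-1,0,0))
print(delta(p,R0,(430,-150,300),R1)); print(delta(p,R0,(430,-150,300),R2))
E
```

```text
y1 [ 363. -282.]
y2 [ 344. -399.]
y3 [ 471. -468.]
blue [ 593. -403.]
(array([ 36.48923331, -35.22117823,  10.45044547]), array([-0.65969754, -0.89951731, -1.14067721]))
(array([ 36.48923331, -35.22117823,  10.45044547]), array([-0.97098273,  0.71210961,  1.68025938]))
```

Emit:
step_arm(deltas=[{"translation": [5, -5, 0], "rot": [-0.16, -0.22, -0.28]}, {"translation": [11, -10, -1], "rot": [-0.33, -0.45, -0.57]}, {"translation": [17, -16, -2], "rot": [-0.33, -0.45, -0.57]}, {"translation": [23, -22, 0], "rot": [-0.33, -0.45, -0.57]}, {"translation": [27, -26, 0], "rot": [-0.33, -0.45, -0.57]}])

```text
clock: 0.78
eef_pos: [338.0, -321.1, 408.4]
tcp_rot: [2.938, 0.518, 0.84]
contact_force: [0.6, 0.3, -0.8]
opening: 1.003
```

Run:
```python
from h import *
s=rec(); print(s['qpos'].round(3),s['eef_pos'].round(1),s['tcp_rot'].round(3),s['contact_force'].round(1),s['clock'])
```

```text
[-0.577  0.081  2.038 -0.657  0.988  0.462] [ 338.  -321.1  408.4] [2.938 0.518 0.84 ] [ 0.6  0.3 -0.8] 0.775
```

```bash
cat > kin.py <<'E'
import numpy as np, json
from scipy.spatial.transform import Rotation as R
from scipy.optimize import least_squares
LO=np.array([-2.63,-.92,.06,-1.3,0,-3.02]);HI=np.array([2.63,2.1,2.66,4.44,2.69,3.02])
def fk(q,P,s4=1,s6=1,full=False):
    d1,a1,L2,a2,L4,a3,a5,d6=P
    y=lambda a:R.from_euler('y',a).as_matrix(); z=lambda a:R.from_euler('z',a).as_matrix()
    A=z(q[0]); p=A@[a1,0,d1]; pts=[p]
    A=A@y(q[1]); p=p+A@[a2,0,L2]; pts.append(p)
    A=A@y(q[2]); p=p+A@[a3,0,L4]; pts.append(p)
    A=A@z(s4*q[3])@y(q[4]); p=p+A@[a5,0,d6]; A=A@z(s6*q[5]+np.pi/2); pts.append(p)
    return (p,A,pts) if full else (p,A)
def fit(s4,s6,free=True):
    D=json.load(open('fk.json'))
    def res(P):
        r=[]
        for q,e,t in D:
            p,A=fk(q,P,s4,s6); r+=list((p-np.array(e))/1.0); r+=list(R.from_matrix(A.T@R.from_euler('xyz',t).as_matrix()).as_rotvec()*300)
        return np.array(r+list((np.array(P)-P0)*1e-3))
    P0=np.array([350,0,400,0,400,0,0,100.])
    return least_squares(res,P0)
E
python3 - <<'E'
from kin import *
for s4 in(1,-1):
  for s6 in (1,-1):
    o=fit(s4,s6); print(s4,s6,o.cost.round(2),o.x.round(1),o.fun[:12].round(2))
E
```

```text
1 1 1.15 [321.   33.7 554.6  -4.8 486.   86.8   5.5 162.7] [-1.43 -0.45 -0.   -0.    0.   -0.    0.   -0.    0.   -0.    0.   -0.  ]
1 -1 38384.71 [320.9  33.6 554.6  -4.7 486.2  86.8   5.7 162.6] [ -1.43  -0.45  -0.    -0.     0.    -1.44   0.    -0.     0.    -0.
   0.   277.07]
-1 1 77771.36 [ 265.5  -37.4  430.3  115.2  358.9  165.3 -143.9  -71.4] [  -1.43   -0.45    0.      0.     -0.     -0.      0.      0.     -0.
 -146.67 -294.72 -217.18]
-1 -1 52142.27 [ 265.5  -37.4  430.3  115.2  358.9  165.3 -143.9  -71.4] [  -1.43   -0.45    0.     -0.     -0.     -1.44    0.      0.     -0.
   -0.   -321.29   32.44]
```

Emit:
step_arm(deltas=[{"translation": [-5, 0, 3], "rot": [0.15, -0.15, 0.15]}, {"translation": [-8, 0, 6], "rot": [0.25, -0.2, 0.25]}, {"translation": [-8, 0, 6], "rot": [0.25, -0.2, 0.25]}])

```text
clock: 1.15
eef_pos: [280.3, -405.4, 395.9]
tcp_rot: [3.004, 0.673, 0.498]
contact_force: [0.5, 0.4, -0.1]
opening: 1.002
```

Run:
```python
from h import *
s=rec(); print(s['qpos'].round(3),s['eef_pos'].round(1),s['tcp_rot'].round(3),s['contact_force'].round(1),s['clock'])
from kin import *
o=fit(1,1); print(o.cost.round(2),o.x.round(1),o.fun.round(2))
np.save('P.npy',o.x)
```

```text
[-0.751  0.202  1.958 -0.747  1.184  0.639] [ 280.3 -405.4  395.9] [3.004 0.673 0.498] [ 0.5  0.4 -0.1] 1.15
1.15 [295.5   8.2 565.9  -2.  487.9  63.1  -2.2 167.8] [-1.43 -0.45 -0.   -0.    0.   -0.    0.   -0.   -0.   -0.    0.   -0.
 -0.    0.    0.   -0.    0.   -0.   -0.05  0.01  0.17 -0.    0.09  0.06
 -0.    0.07]
```

```bash
cat >> kin.py <<'E'
def ik(p,A,q0,P):
    def res(q):
        a,B=fk(q,P); return np.r_[(a-p)/100,R.from_matrix(B.T@A).as_rotvec()]
    o=least_squares(res,np.clip(q0,LO+.001,HI-.001),bounds=(LO,HI)); return o.x,np.abs(o.fun).max()
def path(p0,R0,p1,R1,q0,P,n=12):
    rv=R.from_matrix(R0.T@R1).as_rotvec(); q=q0; out=[]
    for i in range(1,n+1):
        f=i/n; A=R0@R.from_rotvec(rv*f).as_matrix(); q,e=ik(p0+(p1-p0)*f,A,q,P); out.append((q,e))
    return out
E
cat > s1.py <<'E'
from h import *; from kin import *
P=np.load('P.npy'); q0=readout.sense()['qpos']
cup=np.array([470,-358,0.])
for hd in (-60,-75,-90,-105,-120,-37):
  for th in (15,25,35,50):
    a,b=np.radians(hd),np.radians(th); z=np.array([np.cos(a)*np.cos(b),np.sin(a)*np.cos(b),-np.sin(b)])
    for sg in(1,-1):
      y=sg*np.array([-np.sin(a),np.cos(a),0]); A=frame(z,y); g=cup+[0,0,48]; p=g-155*z
      best=None
      for qi in (q0,np.r_[q0[:3],-1.2,1.5,sg*1.],np.r_[q0[:3],3.5,1.5,-1.],np.r_[q0[:3],3.5,1.5,1.5]):
        q,e=ik(p,A,qi,P)
        if e<.003: print(hd,th,sg,q.round(2),'elbow/wrist',fk(q,P,full=True)[2][2].round(0))
E
python3 s1.py
```

```text
-60 15 1 [-0.27  1.01  2.33  3.89  1.45  1.71] elbow/wrist [315. -88. 134.]
-60 15 1 [-0.27  1.01  2.33  3.89  1.45  1.71] elbow/wrist [315. -88. 134.]
-60 15 -1 [-0.27  1.01  2.33  3.89  1.45 -1.43] elbow/wrist [315. -88. 134.]
-60 25 1 [-0.31  0.85  2.35  3.86  1.18  1.61] elbow/wrist [ 324. -105.  186.]
-60 25 1 [-0.31  0.85  2.35  3.86  1.18  1.61] elbow/wrist [ 324. -105.  186.]
-60 25 -1 [-0.31  0.85  2.35  3.86  1.18 -1.53] elbow/wrist [ 324. -105.  186.]
-60 35 1 [-0.37  0.71  2.33  3.87  0.88  1.49] elbow/wrist [ 338. -130.  235.]
-60 35 1 [-0.37  0.71  2.33  3.87  0.88  1.49] elbow/wrist [ 338. -130.  235.]
-60 35 -1 [-0.37  0.71  2.33  3.87  0.88 -1.66] elbow/wrist [ 338. -130.  235.]
-60 50 1 [-0.46  0.55  2.25  4.11  0.45  1.13] elbow/wrist [ 366. -180.  297.]
-60 50 1 [-0.46  0.55  2.25  4.11  0.45  1.13] elbow/wrist [ 366. -180.  297.]
-60 50 -1 [-0.46  0.55  2.25  4.11  0.45 -2.01] elbow/wrist [ 366. -180.  297.]
-75 15 1 [-0.15  0.97  2.21  4.3   1.32  1.6 ] elbow/wrist [390. -57. 134.]
-75 15 1 [-0.15  0.97  2.21  4.3   1.32  1.6 ] elbow/wrist [390. -57. 134.]
-75 1
[... 3017 characters left out ...]
6  0.88  2.43  3.13  1.3  -1.57] elbow/wrist [ 237. -182.  186.]
-37 35 1 [-0.66  0.71  2.4   3.13  0.93  1.57] elbow/wrist [ 260. -200.  235.]
-37 35 1 [-0.66  0.71  2.4   3.13  0.93  1.57] elbow/wrist [ 260. -200.  235.]
-37 35 -1 [-0.66  0.71  2.4   3.13  0.93 -1.57] elbow/wrist [ 260. -200.  235.]
-37 35 -1 [-0.66  0.71  2.4   3.13  0.93 -1.57] elbow/wrist [ 260. -200.  235.]
-37 50 1 [-0.65  0.54  2.29  3.13  0.39  1.58] elbow/wrist [ 306. -234.  297.]
-37 50 1 [-0.65  0.54  2.29  3.13  0.39  1.58] elbow/wrist [ 306. -234.  297.]
-37 50 -1 [-0.65  0.54  2.29  3.13  0.39 -1.56] elbow/wrist [ 306. -234.  297.]
-37 50 -1 [-0.65  0.54  2.29  3.13  0.39 -1.56] elbow/wrist [ 306. -234.  297.]
```

```bash
cat > s2.py <<'E'
from h import *; from kin import *
P=np.load('P.npy')
cup=np.array([470,-358,0.]); pan=np.array([624,11.6,0])
def grasp(hd,th,sg=1,gz=48,d=155):
    a,b=np.radians(hd),np.radians(th); z=np.array([np.cos(a)*np.cos(b),np.sin(a)*np.cos(b),-np.sin(b)])
    A=frame(z,sg*np.array([-np.sin(a),np.cos(a),0])); return cup+[0,0,gz]-d*z,A
if __name__=='__main__':
  for hd,th in((-105,30),(-115,25)):
    p,A=grasp(hd,th); qg,e=ik(p,A,np.array([-.2,.8,1.9,-1.2,1.,1.]),P); print('grasp',hd,th,qg.round(2),e.round(4))
    c=A.T@[0,0,1]; res=[]
    for h2 in range(-180,90,15):
      for el in (-30,-15,0,15):
        a,b=np.radians(h2),np.radians(el); z=np.array([np.cos(a)*np.cos(b),np.sin(a)*np.cos(b),np.sin(b)]); y0=np.array([-np.sin(a),np.cos(a),0])
        for rl in np.radians(range(-170,171,20)):
            B=frame(z,y0)@R.from_euler('z',rl).as_matrix(); cw=B@c
            if not(-.85<cw[2]<-.6): continue
            m=pan+[0,0,125]; g=m-cw*32; pp=g-155*z
            q,e=ik(pp,B,qg,P)
            if e<.003:
                dj=np.abs(q-qg); mar=np.minimum(q-LO,HI-q).min(); res.append((dj.max(),h2,el,round(np.degrees(rl)),cw[2].round(2),q.round(2),mar.round(2),g[2].round(),fk(q,P,full=True)[2][2].round()))
    res.sort(key=lambda r:r[0])
    for r in res[:14]: print(*r)
E
python3 s2.py
```

```text
grasp -105 30 [-0.16  0.81  1.93 -1.26  1.13  1.13] 0.0
2.134679132262459 -180 0 -150 -0.75 [ 0.03  1.28  0.85  0.05  2.59 -1.  ] 0.1 149.0 [931.  25. 151.]
2.2714980424812525 -90 15 -130 -0.67 [ 0.48  1.14  1.55 -1.25  2.01 -1.14] 0.05 146.0 [602. 313.  65.]
2.338277577697895 -150 15 -130 -0.67 [ 0.2   1.34  0.93 -0.66  2.63 -1.21] 0.06 146.0 [874. 182.  65.]
2.361850080062205 -105 15 -130 -0.67 [ 0.43  1.19  1.37 -1.11  2.16 -1.23] 0.19 146.0 [680. 309.  65.]
2.4032116940798978 -165 0 -150 -0.75 [ 0.11  1.26  0.88 -0.27  2.55 -1.27] 0.14 149.0 [917. 105. 151.]
2.413818825138383 -120 15 -130 -0.67 [ 0.36  1.24  1.2  -0.98  2.31 -1.28] 0.32 146.0 [755. 284.  65.]
2.4158704171254692 -135 15 -130 -0.67 [ 0.29  1.29  1.05 -0.85  2.47 -1.28] 0.22 146.0 [821. 241.  65.]
2.505896282827112 -180 -15 -170 -0.69 [ 0.02  1.14  0.95  0.02  2.35 -1.37] 0.34 147.0 [913.  16. 233.]
2.5389286261955175 75 -15 170 -0.69 [-0.45  0.81  1.81  1.27  1.44 -1.23] 0.85 147.0 [ 544. -266.  233.]
2.539586333447911 75 -15 -170 -0.69 [-0.45  0.82  1.79  1.27  1.44 -0.87] 0.87 147.0 [ 553. -268.  233.]
2.59660948
[... 1208 characters left out ...]
-0.75 [-0.46  0.81  1.81  1.27  1.44 -1.23] 0.85 149.0 [ 543. -268.  234.]
2.404059101101172 75 -15 -170 -0.75 [-0.46  0.81  1.79  1.27  1.44 -0.86] 0.87 149.0 [ 552. -270.  234.]
2.4041147249500763 75 -15 -150 -0.65 [-0.45  0.83  1.76  1.27  1.45 -0.5 ] 0.9 146.0 [ 561. -274.  231.]
2.409573420662797 -120 15 -130 -0.67 [ 0.36  1.24  1.2  -0.98  2.32 -1.28] 0.32 147.0 [756. 287.  65.]
2.4127129486347134 -135 15 -130 -0.67 [ 0.29  1.3   1.05 -0.85  2.48 -1.29] 0.21 147.0 [822. 243.  65.]
2.4994076327908683 -180 -15 -170 -0.75 [ 0.02  1.14  0.95  0.02  2.36 -1.37] 0.33 149.0 [915.  17. 235.]
2.5052478082699166 75 0 -150 -0.78 [-0.48  0.97  1.72  1.37  1.67 -0.61] 0.94 150.0 [ 557. -291.  152.]
```

Run:
```python
from h import *
def circ(c,r,z,n=60):
    a=np.linspace(0,2*np.pi,n); return np.c_[c[0]+r*np.cos(a),c[1]+r*np.sin(a),np.full(n,z)]
yw=.24; X=np.array([np.cos(yw),np.sin(yw),0]);Y=np.array([-np.sin(yw),np.cos(yw),0])
pan=np.array([624,11.6,0]); so=pan-125*X; print('shelf origin',so)
rw=-.172; RX=np.array([np.cos(rw),np.sin(rw),0]);RY=np.array([-np.sin(rw),np.cos(rw),0]); ro=np.array([431,334,0])
def S(x,y,z): return so+x*X+y*Y+[0,0,z]
def Q(x,y,z): return ro+x*RX+y*RY+[0,0,z]
L=[circ((470,-358),35,80),circ((470,-358),30,0),circ(pan,62,97),circ(pan,52,49),
 np.array([S(-15,-100,51),S(-15,100,51)]),np.array([S(12,-42,52),S(12,42,52),S(-12,42,52),S(-12,-42,52),S(12,-42,52)]),
 np.array([Q(-70,-43,30),Q(70,-43,30),Q(70,43,30),Q(-70,43,30),Q(-70,-43,30)]),np.array([Q(-40+6,-32,92),Q(-40+6,32,92),Q(-40-6,32,92),Q(-40-6,-32,92),Q(-40+6,-32,92)])]
for n,crops in (('top0',[(70,180,130,90),(180,120,110,110),(310,140,110,130)]),('scene0',[(310,80,100,70),(220,150,140,110),(100,170,80,110)])):
    d=load(n); im=d['im'][:,:,::-1]; k=5
    big=cv2.resize(im,None,fx=k,fy=k,interpolation=cv2.INTER_CUBIC)
    for l in L:
        q=proj(d,l); q=((q+.5)*k-.5); cv2.polylines(big,[np.int32(q.round())],False,(0,255,0),1)
    for i,(x,y,w,h) in enumerate(crops): cv2.imwrite(f'pics/o_{n}_{i}.png',big[y*k:(y+h)*k,x*k:(x+w)*k])
a=[cv2.imread(f'pics/o_{n}_2.png') for n in('top0','scene0')]; b=[cv2.resize(x,(400,600)) for x in a]; cv2.imwrite('pics/oc.png',np.hstack(b))
a=[cv2.imread(f'pics/o_{n}_1.png') for n in('top0','scene0')]; b=[cv2.resize(x,(int(x.shape[1]*400/x.shape[0]),400)) for x in a]; cv2.imwrite('pics/os.png',np.hstack(b)[:,:])
a=[cv2.imread(f'pics/o_{n}_0.png') for n in('top0','scene0')]; b=[cv2.resize(x,(400,int(x.shape[0]*400/x.shape[1]))) for x in a]; hh=min(x.shape[0] for x in b); cv2.imwrite('pics/or.png',np.hstack([x[:hh] for x in b]))
```

```text
shelf origin [502.58275314 -18.1128283    0.        ]
```

View pics/oc.png

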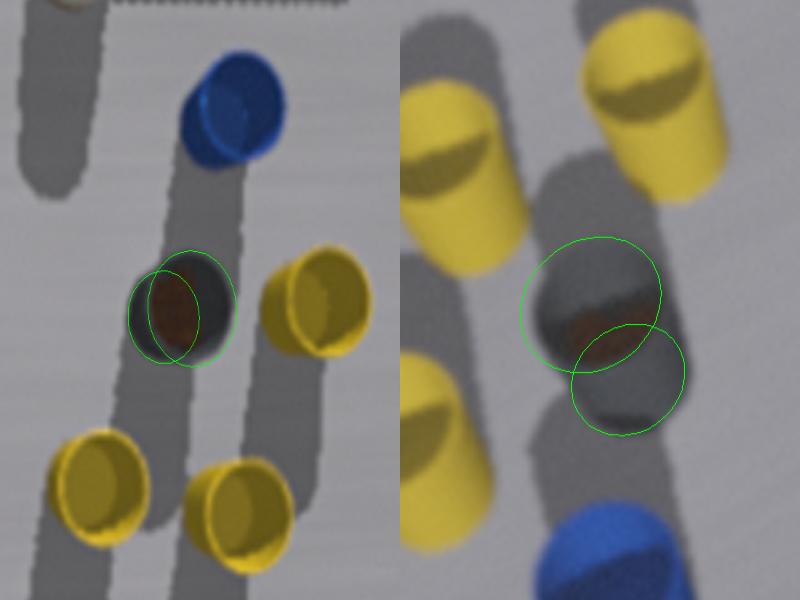

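View pics/os.png

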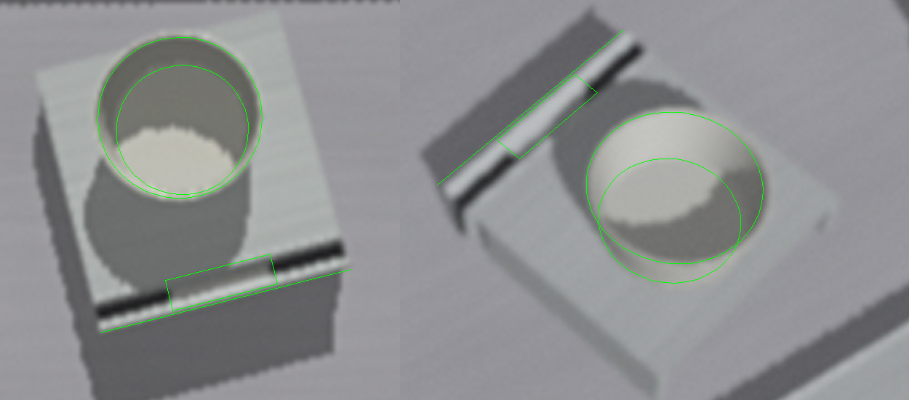

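View pics/or.png

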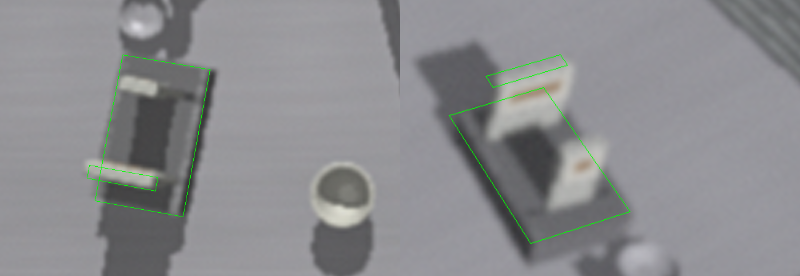

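```bash
cat >> h.py <<'E'
def show(p0,R0,p1,R1,q0,n=8):
    from kin import path
    P=np.load('P.npy'); t,r=delta(p0,R0,p1,R1); pa=path(p0,R0,np.array(p1),R1,q0,P,n)
    print('delta cm',t.round(2),'rot',r.round(3),'|rot|deg',np.degrees(np.linalg.norm(r)).round(1),'dist',np.linalg.norm(np.array(p1)-p0).round(0))
    for q,e in pa: print('   ',q.round(2),e.round(4))
    dq=np.abs(np.diff([q0]+[x[0] for x in pa],axis=0)); tmin=(dq.sum(0)/(0.7*np.array([2.22,2.22,2.79,3.14,3.14,3.14]))).max(); print('  min s',tmin.round(2))
    return pa[-1][0]
E
python3 - <<'E'
from h import *; from s2 import grasp
s,p,R0=now()
pg,A=grasp(-105,30); z=A[:,2]
p1=np.array([520,-110,320.]); q=show(p,R0,p1,A,s['qpos'])
q=show(p1,A,pg-110*z,A,q,4); q=show(pg-110*z,A,pg,A,q,4); print(pg)
E
```

```text
delta cm [ 32.23 -12.16 -17.83] rot [-0.485 -0.314 -0.551] |rot|deg 45.7 dist 388.0
    [-0.64  0.21  1.99 -0.79  1.2   0.7 ] 0.0
    [-0.53  0.23  2.01 -0.83  1.22  0.75] 0.0
    [-0.41  0.25  2.02 -0.87  1.25  0.79] 0.0
    [-0.31  0.29  2.01 -0.9   1.27  0.83] 0.0
    [-0.21  0.33  2.   -0.92  1.31  0.85] 0.0
    [-0.11  0.37  1.98 -0.94  1.34  0.86] 0.0
    [-0.02  0.42  1.94 -0.97  1.37  0.85] 0.0
    [ 0.05  0.47  1.9  -0.99  1.4   0.84] 0.0
  min s 0.52
delta cm [10.93  1.59  8.97] rot [0. 0. 0.] |rot|deg 0.0 dist 142.0
    [ 0.04  0.53  1.91 -1.01  1.35  0.89] 0.0
    [ 0.03  0.59  1.91 -1.03  1.31  0.94] 0.0
    [ 0.02  0.66  1.91 -1.06  1.28  0.99] 0.0
    [ 0.01  0.72  1.91 -1.08  1.24  1.05] 0.0
  min s 0.16
delta cm [-0.  0. 11.] rot [0. 0. 0.] |rot|deg 0.0 dist 110.0
    [-0.04  0.74  1.92 -1.12  1.21  1.07] 0.0
    [-0.08  0.77  1.92 -1.17  1.18  1.09] 0.0
    [-0.12  0.79  1.93 -1.22  1.15  1.11] 0.0
    [-0.16  0.81  1.93 -1.26  1.13  1.13] 0.0
  min s 0.11
[ 504.74229955 -228.33997292  125.5       ]
```

Emit:
step_arm(deltas=[{"translation": [5, -2, -3], "rot": [-0.08, -0.05, -0.09]}, {"translation": [10, -4, -6], "rot": [-0.16, -0.1, -0.18]}, {"translation": [15, -6, -9], "rot": [-0.24, -0.16, -0.28]}, {"translation": [20, -8, -12], "rot": [-0.32, -0.21, -0.37]}, {"translation": [25, -10, -15], "rot": [-0.4, -0.26, -0.46]}, {"translation": [30, -11.5, -17], "rot": [-0.485, -0.314, -0.55]}, {"translation": [32.2, -12.2, -17.8], "rot": [-0.485, -0.314, -0.55]}, {"translation": [32.2, -12.2, -17.8], "rot": [-0.485, -0.314, -0.55]}])

```text
clock: 2.15
eef_pos: [519.5, -107.5, 320.7]
tcp_rot: [3.135, 1.047, 1.306]
contact_force: [-1.2, 0.1, 0.1]
opening: 1.003
```

Run:
```python
from h import *; from s2 import grasp
from kin import fit
s=rec(); o=fit(1,1); np.save('P.npy',o.x); print(o.x.round(1),np.abs(o.fun[6:]).max())
s,p,R0=now(); grab('wrist','wrist1'); grab('scene','scene1')
pg,A=grasp(-105,30); z=A[:,2]
show(p,R0,pg-110*z,A,s['qpos'],3)
```

```text
[293.9   4.1 566.9  -0.7 489.8  61.   -2.1 167.8] 0.1668777649496384
delta cm [10.87  1.65  9.21] rot [ 0.004 -0.    -0.001] |rot|deg 0.2 dist 143.0
    [ 0.04  0.55  1.91 -1.02  1.34  0.91] 0.0
    [ 0.02  0.63  1.91 -1.05  1.29  0.98] 0.0
    [ 0.01  0.72  1.91 -1.08  1.24  1.04] 0.0
  min s 0.16
```

View pics/wrist1.png

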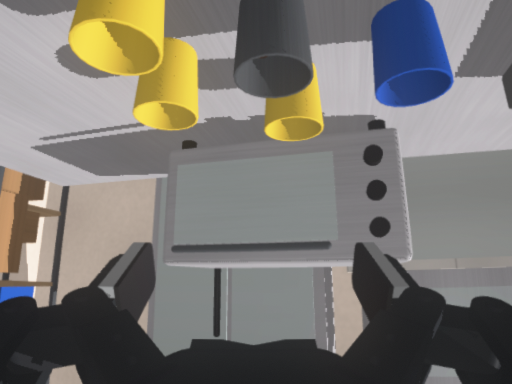

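View pics/scene1.png

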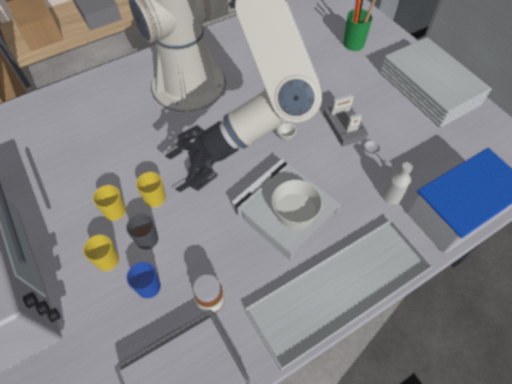

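Run:
```python
from h import *
s,p,R0=now(); d=load('wrist1'); T=d['T']; c=-T[:3,:3].T@T[:3,3]; print('cam in tool',(R0.T@(c-p)).round(1),'view',(R0.T@(-T[2,:3])).round(2))
print(proj(d,[[470,-358,80],[470,-358,0]]).round(1))
im=d['im'][:,:,::-1]; k=6; x0,y0,w,h=215,0,120,100
big=cv2.resize(im[y0:y0+h,x0:x0+w],None,fx=k,fy=k,interpolation=cv2.INTER_CUBIC)
a=np.linspace(0,6.3,60)
for c,col in (((470,-358),(0,255,0)),):
    q=proj(d,np.c_[c[0]+35*np.cos(a),c[1]+35*np.sin(a),np.full(60,80)]); q=(q-[x0,y0]+.5)*k-.5; cv2.polylines(big,[np.int32(q)],False,col,1)
cv2.imwrite('pics/w1o.png',big)
```

```text
cam in tool [70.8  1.4 28.4] view [-0.27  0.    0.96]
[[269.9  81.6]
 [268.4   9.2]]
```

View pics/w1o.png

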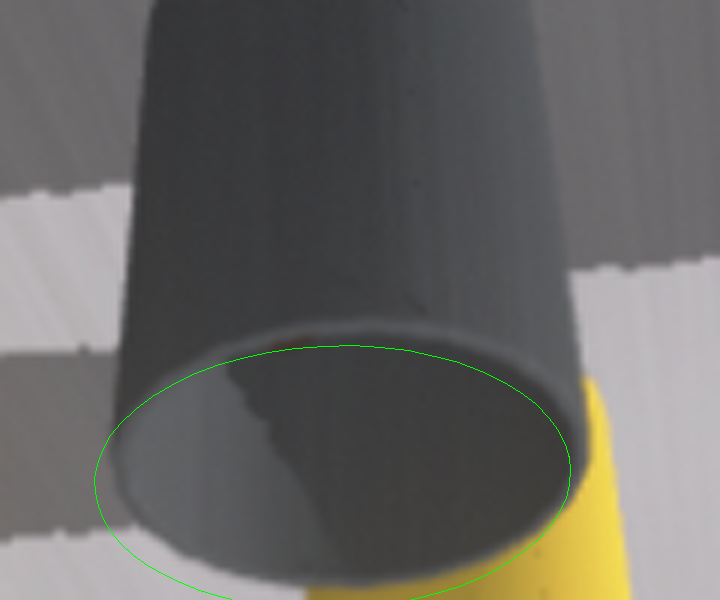

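Run:
```python
from h import *
from scipy.optimize import least_squares
d=load('wrist1')
obs=np.array([[112,450],[590,430],[350,318],[350,588]])/6+[215,0]-.5+.5/6*0
a=np.linspace(0,6.29,400)
def ext(x):
    q=proj(d,np.c_[x[0]+35*np.cos(a),x[1]+35*np.sin(a),np.full(400,80)]); return np.array([q[:,0].min(),q[:,0].max(),q[:,1].min(),q[:,1].max()])
o=np.array([obs[0,0],obs[1,0],obs[2,1],obs[3,1]])
r=least_squares(lambda x:ext(x)-o,[470,-358]); print(r.x,r.fun)
```

```text
[ 473.73497132 -352.69225591] [-0.65880478  0.6555981  -0.12227109  0.52343318]
```

```bash
sed -i 's/cup=np.array(\[470,-358,0.\])/cup=np.array([473,-354.5,0.])/; s/pan=np.array(\[624,11.6,0\])/pan=np.array([626,14,0])/' s2.py
python3 - <<'E'
from h import *; from s2 import grasp
s,p,R0=now(); pg,A=grasp(-105,30,d=157); z=A[:,2]
q=show(p,R0,pg-110*z,A,s['qpos'],3); print(delta(p,R0,pg-50*z,A),delta(p,R0,pg,A),pg)
E
```

```text
delta cm [11.25  1.92  8.52] rot [ 0.002  0.    -0.003] |rot|deg 0.2 dist 142.0
    [ 0.04  0.55  1.91 -1.01  1.34  0.91] 0.0
    [ 0.03  0.63  1.91 -1.04  1.29  0.97] 0.0
    [ 0.02  0.72  1.9  -1.07  1.25  1.04] 0.0
  min s 0.16
(array([11.25161499,  1.90413186, 14.51838948]), array([ 0.00229591,  0.00043611, -0.00268736])) (array([11.25378012,  1.89264942, 19.51837583]), array([ 0.00229591,  0.00043611, -0.00268736])) [ 508.19058728 -223.16694031  126.5       ]
```

Emit:
step_arm(deltas=[{"translation": [5, 0.8, 4], "rot": [0, 0, 0]}, {"translation": [9, 1.6, 7], "rot": [0, 0, 0]}, {"translation": [11.25, 1.9, 8.5], "rot": [0, 0, 0]}, {"translation": [11.25, 1.9, 10.5], "rot": [0, 0, 0]}, {"translation": [11.25, 1.9, 12.5], "rot": [0, 0, 0]}, {"translation": [11.25, 1.9, 13.5], "rot": [0, 0, 0]}, {"translation": [11.25, 1.9, 13.5], "rot": [0, 0, 0]}])

```text
clock: 3.12
eef_pos: [522.0, -173.1, 156.9]
tcp_rot: [3.133, 1.048, 1.303]
contact_force: [-0.9, 1.2, -0.1]
opening: 0.999
```

Run:
```python
from h import *; from s2 import grasp
rec(); s,p,R0=now(); pg,A=grasp(-105,30,d=157); grab('wrist','wrist2');grab('scene','scene2')
show(p,R0,pg,A,s['qpos'],2)
a=load('scene2')['im'][:,:,::-1][100:280,60:300]; cv2.imwrite('pics/s2c.png',cv2.resize(a,None,fx=3.3,fy=3.3,interpolation=cv2.INTER_CUBIC))
```

```text
delta cm [ 0.04 -0.06  6.01] rot [ 0.003  0.001 -0.003] |rot|deg 0.3 dist 60.0
    [-0.11  0.78  1.92 -1.2   1.16  1.1 ] 0.0
    [-0.15  0.81  1.93 -1.25  1.14  1.12] 0.0
  min s 0.06
```

View pics/wrist2.png

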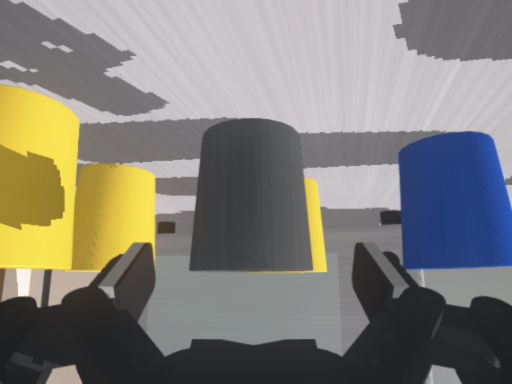

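View pics/s2c.png

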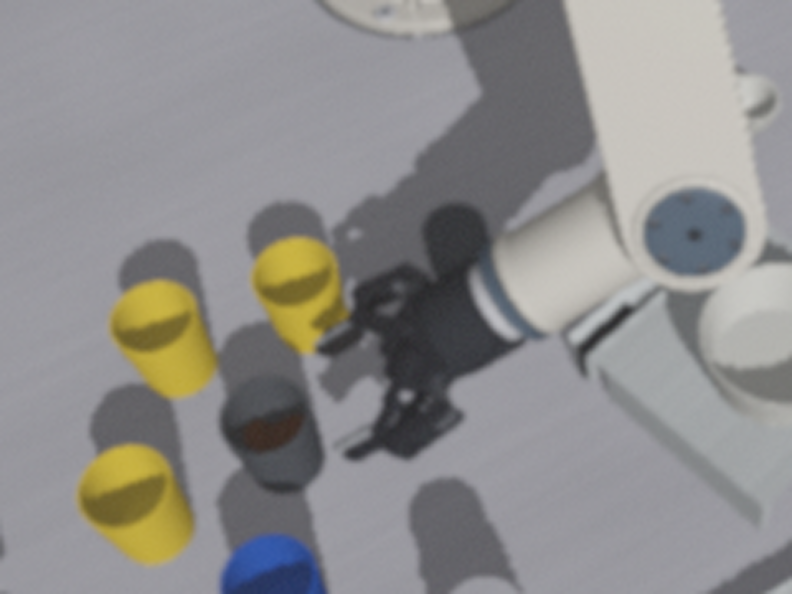

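Emit:
step_arm(deltas=[{"translation": [0, 0, 1.5], "rot": [0, 0, 0]}, {"translation": [0, 0, 3], "rot": [0, 0, 0]}, {"translation": [0, -0.05, 4.5], "rot": [0, 0, 0]}, {"translation": [0, -0.05, 5.5], "rot": [0, 0, 0]}, {"translation": [0, -0.05, 6], "rot": [0, 0, 0]}, {"translation": [0, -0.05, 6], "rot": [0, 0, 0]}])

```text
clock: 3.98
eef_pos: [508.5, -222.6, 126.2]
tcp_rot: [3.135, 1.048, 1.305]
contact_force: [-0.4, 1.2, 1.0]
opening: 1.0
```

Emit:
step_arm(deltas=[{"translation": [0, 0, 0], "rot": [0, 0, 0]}, {"translation": [0, 0, 0], "rot": [0, 0, 0]}, {"translation": [0, 0, 0], "rot": [0, 0, 0]}, {"translation": [0, 0, 0], "rot": [0, 0, 0]}, {"translation": [0, 0, 0], "rot": [0, 0, 0]}], grip=255, squeeze=50)

```text
clock: 4.6
eef_pos: [508.9, -222.2, 126.9]
tcp_rot: [3.133, 1.049, 1.305]
contact_force: [-0.6, 1.2, 5.7]
opening: 0.763
```

Run:
```python
from h import *
rec(); s,p,R0=now(); print(p,s['opening']); grab('wrist','wrist3');grab('scene','scene3')
a=load('scene3')['im'][:,:,::-1][100:280,60:300]; cv2.imwrite('pics/s3c.png',cv2.resize(a,None,fx=3.3,fy=3.3,interpolation=cv2.INTER_CUBIC))
```

```text
[ 508.88348327 -222.21534509  126.93600631] 0.7629027731789418
```

View pics/wrist3.png

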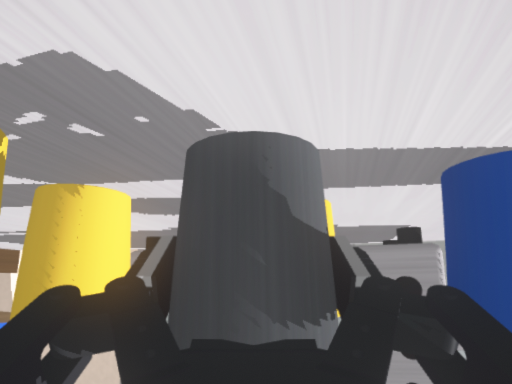

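View pics/s3c.png

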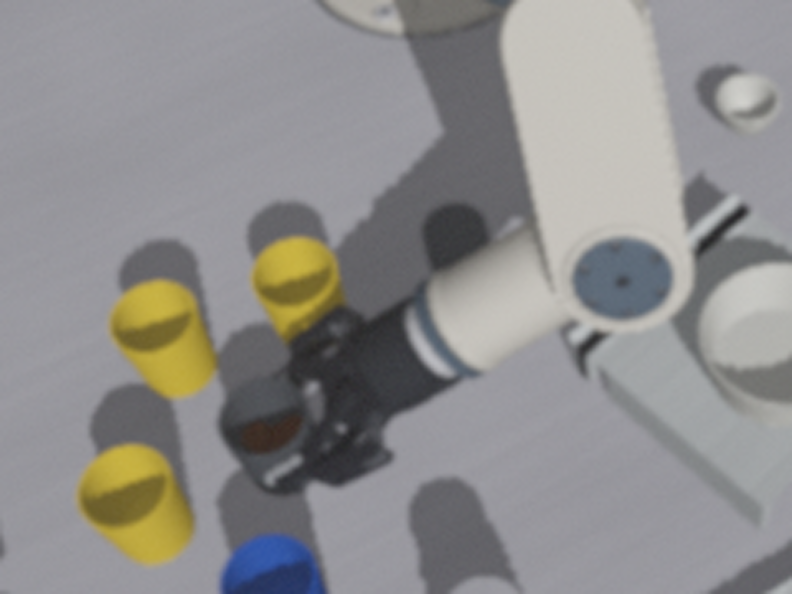

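```bash
cat > s3.py <<'E'
from h import *; from kin import *
from s2 import *
P=np.load('P.npy')
s,p,R0=now(); c=R0.T@[0,0,1]; q0=s['qpos']
def ori(h2,el,rl):
    a,b=np.radians(h2),np.radians(el); z=np.array([np.cos(a)*np.cos(b),np.sin(a)*np.cos(b),np.sin(b)]); return frame(z,np.array([-np.sin(a),np.cos(a),0]))@R.from_euler('z',np.radians(rl)).as_matrix()
def pose(h2,el,rl,m):
    B=ori(h2,el,rl); cw=B@c; g=np.array(m)-cw*32; return g-157*B[:,2],B,cw,g
if __name__=='__main__':
  for h2 in(-75,-90,-105,-120):
   for el,rl in((-30,0),(-30,-40),(-20,-80),(-10,-110),(0,-140),(0,-160)):
    m=pan+[0,0,210] if rl==0 else pan+[0,0,150] if rl>-90 else pan+[0,0,130]
    pp,B,cw,g=pose(h2,el,rl,m); q,e=ik(pp,B,q0,P)
    print(h2,el,rl,cw.round(2),pp.round(),q.round(2),e.round(4),fk(q,P,full=True)[2][2].round())
E
python3 s3.py
```

```text
-75 -30 0 [ 0. -0.  1.] [591. 145. 257.] [ 0.48  0.64  1.78 -1.06  1.32  0.84] 0.0 [552. 285. 342.]
-75 -30 -40 [0.52 0.24 0.82] [574. 138. 202.] [ 0.48  0.71  1.82 -1.09  1.26  0.25] 0.0 [536. 277. 288.]
-75 -20 -80 [0.72 0.63 0.31] [565. 136. 194.] [ 0.5   0.76  1.83 -1.19  1.39 -0.36] 0.0 [523. 288. 253.]
-75 -10 -110 [ 0.64  0.74 -0.21] [565. 140. 164.] [ 0.52  0.87  1.81 -1.26  1.53 -0.8 ] 0.0 [522. 299. 195.]
-75 0 -140 [ 0.41  0.63 -0.67] [572. 146. 151.] [ 0.53  0.95  1.76 -1.3   1.68 -1.29] 0.029 [532. 309. 155.]
-75 0 -160 [ 0.15  0.56 -0.82] [580. 148. 156.] [ 0.52  0.94  1.74 -1.3   1.68 -1.66] 0.0356 [541. 311. 161.]
-90 -30 0 [ 0. -0.  1.] [626. 150. 257.] [ 0.44  0.72  1.61 -0.9   1.5   0.85] 0.0 [624. 295. 342.]
-90 -30 -40 [0.56 0.1  0.82] [608. 147. 202.] [ 0.45  0.78  1.66 -0.91  1.43  0.24] 0.0 [607. 291. 288.]
-90 -20 -80 [0.85 0.42 0.31] [599. 148. 194.] [ 0.47  0.83  1.66 -0.99  1.56 -0.4 ] 0.0 [598. 305. 253.]
-90 -10 -110 [ 0.81  0.54 -0.21] [600. 151. 164.] [ 0.49  0.92  1.63 -1.07  1.68 -0.87] 0.0 [599. 316. 195.]
-90 0 -140 [ 0.55  0.5  -0.67] [608. 155. 1
[... 757 characters left out ...]
.43  1.06  1.39 -1.01  1.99 -1.79] 0.0 [696. 315. 158.]
-120 -30 0 [ 0. -0.  1.] [694. 132. 257.] [ 0.32  0.86  1.3  -0.64  1.84  0.96] 0.0 [765. 258. 342.]
-120 -30 -40 [ 0.54 -0.19  0.82] [677. 138. 202.] [ 0.34  0.91  1.34 -0.61  1.77  0.33] 0.0 [748. 264. 288.]
-120 -20 -80 [ 0.95 -0.06  0.31] [669. 144. 194.] [ 0.36  0.96  1.33 -0.68  1.9  -0.36] 0.0 [747. 280. 253.]
-120 -10 -110 [ 0.98  0.06 -0.21] [672. 146. 164.] [ 0.37  1.05  1.28 -0.76  2.02 -0.88] 0.0 [754. 289. 195.]
-120 0 -140 [ 0.73  0.15 -0.67] [681. 145. 151.] [ 0.36  1.12  1.24 -0.86  2.15 -1.44] 0.0 [764. 291. 153.]
-120 0 -160 [ 0.5   0.29 -0.82] [688. 141. 156.] [ 0.36  1.12  1.22 -0.87  2.16 -1.8 ] 0.0 [771. 287. 158.]
```

Run:
```python
from s3 import *
p1=p+[0,0,150]; q=show(p,R0,p1,R0,q0,3)
m=pan+[-13,-7,215]; pp,B,cw,g=pose(-90,-30,0,m); print(pp)
q=show(p1,R0,pp,B,q,8)
print('total',delta(p,R0,pp,B))
```

```text
delta cm [-13.     0.06  -7.48] rot [0. 0. 0.] |rot|deg 0.0 dist 150.0
    [-0.15  0.71  1.94 -1.22  1.16  1.04] 0.0
    [-0.15  0.62  1.94 -1.18  1.2   0.95] 0.0
    [-0.15  0.53  1.93 -1.15  1.23  0.86] 0.0
  min s 0.17
[612.86892778 143.0153332  261.50030648]
delta cm [ 20.27   0.69 -32.14] rot [-0.222  0.002 -0.133] |rot|deg 14.8 dist 380.0
    [-0.06  0.54  1.93 -1.11  1.26  0.87] 0.0
    [ 0.02  0.55  1.91 -1.08  1.29  0.88] 0.0
    [ 0.1   0.57  1.88 -1.04  1.33  0.89] 0.0
    [ 0.18  0.58  1.85 -1.01  1.36  0.89] 0.0
    [ 0.25  0.61  1.81 -0.98  1.39  0.89] 0.0
    [ 0.32  0.63  1.76 -0.95  1.42  0.88] 0.0
    [ 0.38  0.66  1.71 -0.92  1.46  0.87] 0.0
    [ 0.44  0.69  1.65 -0.9   1.49  0.86] 0.0
  min s 0.38
total (array([  7.26862745,   0.75478162, -39.61905357]), array([-0.22233854,  0.00206378, -0.13283987]))
```

Emit:
step_arm(deltas=[{"translation": [-1, 0, -0.6], "rot": [0, 0, 0]}, {"translation": [-3, 0, -1.7], "rot": [0, 0, 0]}, {"translation": [-6, 0, -3.4], "rot": [0, 0, 0]}, {"translation": [-9, 0, -5.2], "rot": [0, 0, 0]}, {"translation": [-12, 0, -6.9], "rot": [0, 0, 0]}, {"translation": [-13, 0, -7.5], "rot": [0, 0, 0]}, {"translation": [-13, 0, -7.5], "rot": [0, 0, 0]}])

```text
clock: 5.58
eef_pos: [508.2, -222.0, 276.8]
tcp_rot: [3.131, 1.047, 1.303]
contact_force: [0.1, -0.5, -1.9]
opening: 0.76
```

Run:
```python
from h import *
rec(); s,p,R0=now(); print(p,s['opening'],s['contact_force']); grab('scene','scene4')
a=load('scene4')['im'][:,:,::-1][100:280,60:300]; cv2.imwrite('pics/s4c.png',cv2.resize(a,None,fx=3.3,fy=3.3,interpolation=cv2.INTER_CUBIC))
```

```text
[ 508.15300675 -222.00519282  276.80928158] 0.7599576503637173 [ 0.06938408 -0.46582984 -1.88422153]
```

View pics/s4c.png

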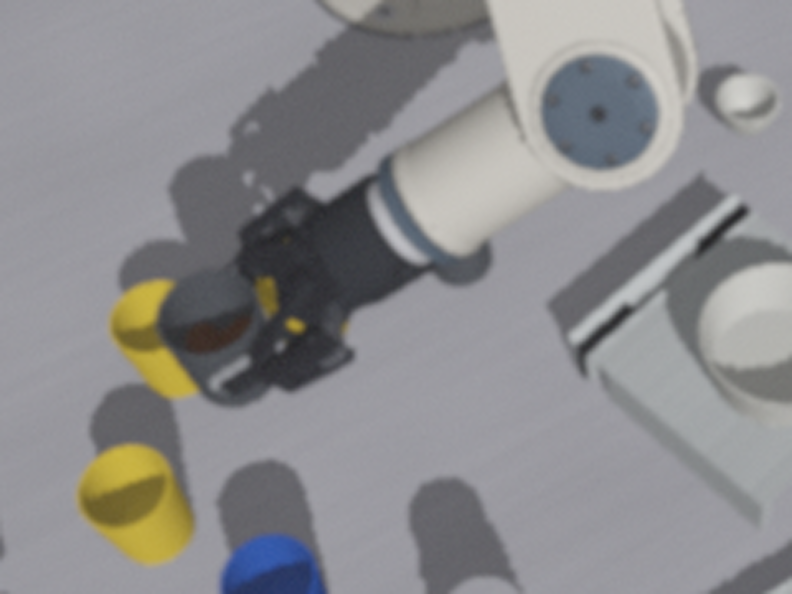

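Emit:
step_arm(deltas=[{"translation": [1, 0, -1.6], "rot": [-0.01, 0, -0.005]}, {"translation": [3.2, 0.1, -5.1], "rot": [-0.035, 0, -0.02]}, {"translation": [6.4, 0.2, -10.2], "rot": [-0.07, 0, -0.04]}, {"translation": [10.1, 0.35, -16], "rot": [-0.11, 0, -0.065]}, {"translation": [13.8, 0.5, -21.8], "rot": [-0.15, 0, -0.09]}, {"translation": [17, 0.6, -26.9], "rot": [-0.187, 0, -0.11]}, {"translation": [19.3, 0.7, -30.5], "rot": [-0.21, 0, -0.125]}, {"translation": [20.3, 0.7, -32.1], "rot": [-0.222, 0, -0.133]}])

```text
clock: 6.62
eef_pos: [612.3, 146.8, 259.2]
tcp_rot: [-3.138, 1.048, 1.578]
contact_force: [0.7, -1.3, -2.6]
opening: 0.765
```

Run:
```python
from s3 import *
rec(); print(s['eef_pos'],s['opening']); grab('top','top5'); grab('scene','scene5')
m0=pan+[-13,-7,0]
q=q0; 
pts=[]
for el,rl,mz in((-30,-30,160),(-30,-60,150),(-25,-80,140),(-15,-95,135),(-10,-110,130),(-5,-120,128),(0,-130,126),(0,-140,126),(0,-150,126)):
    pp,B,cw,g=pose(-90,el,rl,m0+[0,0,mz]); q,e=ik(pp,B,q,P); t,r=delta(p,R0,pp,B); print(el,rl,t.round(2),r.round(3),cw.round(2),g.round(),q.round(2),e.round(3))
```

```text
[612.30416597 146.78405412 259.19581196] 0.7647398050690517
-30 -30 [ 4.01 -1.3   2.96] [ 0.002  0.001 -0.52 ] [0.43 0.06 0.9 ] [599.   5. 131.] [ 0.45  0.75  1.68 -0.91  1.43  0.42] 0.0
-30 -60 [ 3.87 -2.32  3.45] [ 0.002  0.002 -1.044] [0.75 0.21 0.63] [589.   0. 130.] [ 0.45  0.74  1.71 -0.91  1.42 -0.09] 0.0
-25 -80 [ 5.06 -2.65  4.05] [ 0.062 -0.07  -1.392] [0.85 0.39 0.35] [586.  -5. 129.] [ 0.46  0.79  1.71 -0.96  1.48 -0.4 ] 0.0
-15 -95 [ 7.2  -2.68  4.62] [ 0.218 -0.196 -1.644] [0.86 0.5  0.06] [585.  -9. 133.] [ 0.48  0.87  1.68 -1.03  1.6  -0.6 ] 0.0
-10 -110 [ 8.15 -2.52  4.98] [ 0.336 -0.231 -1.895] [ 0.81  0.54 -0.2 ] [587. -10. 137.] [ 0.49  0.91  1.66 -1.07  1.67 -0.84] 0.0
-5 -120 [ 9.09 -2.31  5.29] [ 0.456 -0.259 -2.053] [ 0.75  0.53 -0.39] [589. -10. 140.] [ 0.49  0.96  1.65 -1.1   1.74 -1.  ] 0.0
0 -130 [10.07 -2.04  5.65] [ 0.591 -0.271 -2.204] [ 0.67  0.5  -0.56] [592.  -9. 144.] [ 0.49  1.    1.62 -1.14  1.81 -1.16] 0.0
0 -140 [ 9.77 -1.7   5.48] [ 0.636 -0.227 -2.371] [ 0.56  0.5  -0.66] [595.  -9. 147.] [ 0.49  1.    1.62 -1.14  1.81 -1.35] 0.0
0 -150 [ 9.53 -1.3   5.34] [ 0.68  -0.178 -2.538] [ 0.43  0.5  -0.75] [599.  -9. 150.] [ 0.49  0.99  1.61 -1.14  1.81 -1.53] 0.0
```

View pics/top5.png

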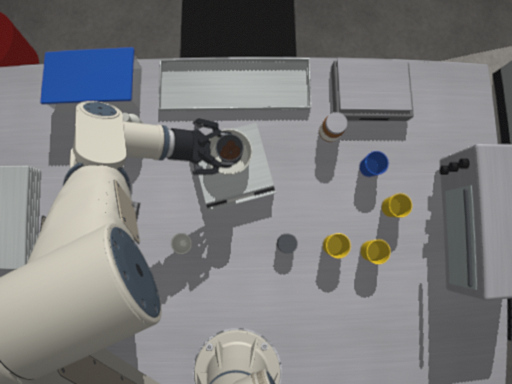

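View pics/scene5.png

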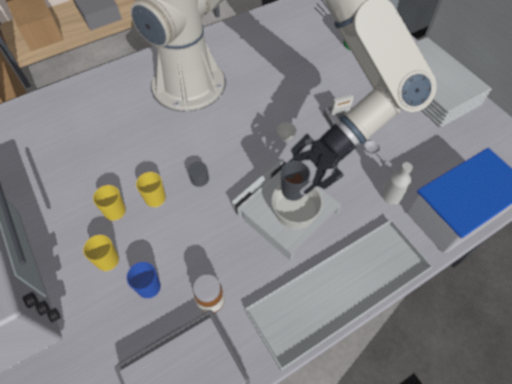

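```bash
python3 - <<'E'
from s3 import *
t=load('top0')
print('bottle cap',atz(t,128,120,150),'base-ish',atz(t,137,125,60))
print('spoon bowl',atz(t,117,185,10), atz(t,118,158,5))
t5=load('top5')
for u,v in((78,110),(122,107),(100,103),(118,160),(72,165)): print((u,v),atz(t5,u,v,345).round(),atz(t5,u,v,400).round())
q=np.array([ 0.49,0.99,1.61,-1.14,1.81,-1.53])
for qq in(q0,q):
    a,B,pts=fk(qq,P,full=True); A=R.from_euler('z',qq[0]).as_matrix()@R.from_euler('y',qq[1]+qq[2]).as_matrix()@R.from_euler('z',qq[3]).as_matrix(); print('wrist',pts[2].round(),'j5axis',A[:,1].round(2),'forearm',A[:,2].round(2))
E
python3 - <<'E'
import cv2
import numpy as np
a=cv2.imread('pics/top5.png')[80:230,50:280]; cv2.imwrite('pics/t5c.png',cv2.resize(a,None,fx=3.4,fy=3.4,interpolation=cv2.INTER_CUBIC))
E
```

```text
bottle cap [702.89682447 279.33261875 150.        ] base-ish [714.38361344 279.61955153  60.        ]
spoon bowl [546.27600482 349.250264    10.        ] [628.88870405 350.40155766   5.        ]
(78, 110) [670. 334. 345.] [652. 309. 400.]
(122, 107) [674. 234. 345.] [655. 216. 400.]
(100, 103) [684. 284. 345.] [665. 263. 400.]
(118, 160) [557. 238. 345.] [546. 220. 400.]
(72, 165) [548. 340. 345.] [538. 315. 400.]
wrist [611. 290. 345.] j5axis [-0.76  0.32 -0.56] forearm [ 0.65  0.31 -0.7 ]
wrist [598. 319. 154.] j5axis [-0.88  0.   -0.47] forearm [ 0.45  0.24 -0.86]
```

View pics/t5c.png

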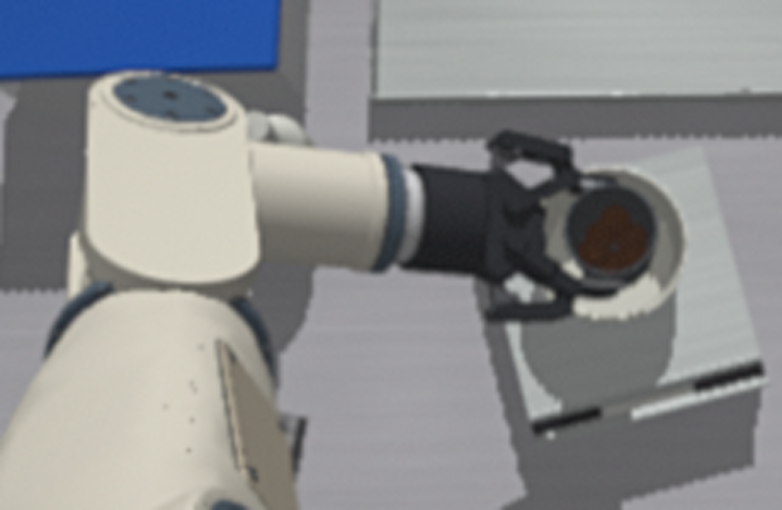

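Run:
```python
from s3 import *
m0=pan+[-10,-9,0]
q=q0; 
for el,rl,mz in((-30,-30,165),(-30,-60,152),(-25,-80,145),(-20,-95,138),(-15,-110,134),(-12,-122,130),(-10,-135,128),(-10,-145,128),(-10,-155,128),(-10,-165,128)):
    pp,B,cw,g=pose(-80,el,rl,m0+[0,0,mz]); q,e=ik(pp,B,q,P); t,r=delta(p,R0,pp,B); w=fk(q,P,full=True)[2][2]; print(el,rl,t.round(2),r.round(3),cw.round(2),g.round(),q.round(2),e.round(3),w.round())
```

```text
-30 -30 [ 3.37 -3.29  3.15] [-0.147 -0.038 -0.607] [0.42 0.13 0.9 ] [603.   1. 136.] [ 0.46  0.7   1.79 -1.03  1.32  0.4 ] 0.0 [553. 277. 300.]
-30 -60 [ 3.4  -4.21  3.94] [-0.138 -0.078 -1.129] [0.7  0.34 0.63] [594.  -6. 132.] [ 0.46  0.7   1.81 -1.04  1.31 -0.1 ] 0.0 [544. 270. 296.]
-25 -80 [ 4.3  -4.55  4.44] [-0.068 -0.18  -1.47 ] [0.77 0.53 0.35] [591. -12. 134.] [ 0.47  0.74  1.82 -1.08  1.37 -0.4 ] 0.0 [539. 277. 273.]
-20 -95 [ 5.4  -4.61  4.87] [ 0.025 -0.264 -1.72 ] [0.76 0.64 0.1 ] [592. -15. 135.] [ 0.49  0.78  1.81 -1.13  1.43 -0.62] 0.0 [538. 284. 248.]
-15 -110 [ 6.28 -4.49  5.11] [ 0.143 -0.332 -1.967] [ 0.71  0.69 -0.16] [593. -17. 139.] [ 0.5   0.82  1.79 -1.16  1.5  -0.84] 0.0 [538. 291. 225.]
-12 -122 [ 6.88 -4.26  5.28] [ 0.239 -0.36  -2.163] [ 0.62  0.7  -0.34] [596. -17. 141.] [ 0.5   0.85  1.78 -1.19  1.54 -1.04] 0.0 [540. 295. 210.]
-10 -135 [ 7.1  -3.88  5.26] [ 0.333 -0.365 -2.377] [ 0.5   0.7  -0.52] [600. -17. 144.] [ 0.5   0.87  1.77 -1.2   1.57 -1.26] 0.0 [544. 297. 203.]
-10 -145 [ 6.84 -3.51  5.1 ] [ 0.378 -0.348 -2.548] [ 0.38  0.69 -0.61] [604. -17. 148.] [ 0.5   0.86  1.76 -1.2   1.57 -1.45] 0.0 [547. 297. 206.]
-10 -155 [ 6.65 -3.09  4.96] [ 0.425 -0.328 -2.717] [ 0.25  0.68 -0.69] [608. -17. 150.] [ 0.5   0.86  1.75 -1.21  1.58 -1.63] 0.0 [551. 298. 208.]
-10 -165 [ 6.53 -2.64  4.83] [ 0.474 -0.304 -2.887] [ 0.11  0.67 -0.74] [612. -16. 152.] [ 0.49  0.86  1.75 -1.21  1.58 -1.81] 0.0 [556. 298. 210.]
```

Emit:
step_arm(deltas=[{"translation": [1.1, -1.1, 1.0], "rot": [-0.05, -0.012, -0.18]}, {"translation": [2.2, -2.2, 2.1], "rot": [-0.1, -0.025, -0.36]}, {"translation": [3.1, -3, 2.9], "rot": [-0.14, -0.034, -0.54]}, {"translation": [3.4, -3.5, 3.3], "rot": [-0.145, -0.045, -0.72]}, {"translation": [3.4, -3.8, 3.6], "rot": [-0.141, -0.06, -0.9]}, {"translation": [3.4, -4.1, 3.9], "rot": [-0.138, -0.075, -1.08]}, {"translation": [3.8, -4.4, 4.2], "rot": [-0.11, -0.12, -1.26]}, {"translation": [4.3, -4.5, 4.4], "rot": [-0.07, -0.18, -1.42]}])

```text
clock: 7.72
eef_pos: [574.3, 132.1, 205.5]
tcp_rot: [-2.023, 0.219, -3.05]
contact_force: [24.3, 47.6, 8.1]
opening: 0.763
```

```bash
cat > s4.py <<'E'
from h import *; from kin import *
from s3 import ori,pan
P=np.load('P.npy'); import json,sys
s,p,R0=now(); q0=s['qpos']
# commanded c in tool from grasp frame (upright)
A=R.from_euler('xyz',[3.133,1.049,1.305]).as_matrix(); c=A.T@[0,0,1]
def go(h2,el,rl,m,q=q0):
    B=ori(h2,el,rl); cw=B@c; g=np.array(m)-cw*32; pp=g-157*B[:,2]; q,e=ik(pp,B,q,P); t,r=delta(p,R0,pp,B); print(el,rl,t.round(2),r.round(3),'c',cw.round(2),g.round(),q.round(2),e.round(3)); return q
E
python3 - <<'E'
from s4 import *
print(s['clock'],p.round(),s['opening'],(R0@c).round(2)); m0=pan+[-10,-9,0]
grab('top','top6')
for a in ((-20,-95,138),(-15,-110,134),(-12,-122,130),(-10,-135,128),(-10,-145,128),(-10,-155,128)): go(-80,a[0],a[1],m0+[0,0,a[2]])
E
```

```text
7.725 [574. 132. 206.] 0.7626784159307393 [0.76 0.52 0.4 ]
-20 -95 [1.2  1.25 0.77] [ 0.094  0.014 -0.321] c [0.76 0.64 0.1 ] [592. -15. 135.] [ 0.49  0.78  1.81 -1.13  1.43 -0.62] 0.0
-15 -110 [1.25 2.15 0.96] [ 0.18   0.031 -0.582] c [ 0.7   0.69 -0.16] [593. -17. 139.] [ 0.5   0.82  1.79 -1.16  1.5  -0.85] 0.0
-12 -122 [1.14 2.79 1.12] [ 0.231  0.059 -0.79 ] c [ 0.62  0.7  -0.35] [596. -17. 141.] [ 0.5   0.85  1.78 -1.19  1.54 -1.04] 0.0
-10 -135 [0.8  3.07 1.16] [ 0.262  0.096 -1.015] c [ 0.5   0.69 -0.52] [600. -17. 145.] [ 0.5   0.87  1.77 -1.2   1.57 -1.26] 0.0
-10 -145 [0.37 2.87 1.08] [ 0.257  0.121 -1.188] c [ 0.38  0.69 -0.62] [604. -17. 148.] [ 0.5   0.86  1.76 -1.2   1.57 -1.45] 0.0
-10 -155 [-0.09  2.74  1.03] [ 0.25   0.145 -1.361] c [ 0.25  0.68 -0.69] [608. -17. 150.] [ 0.49  0.86  1.75 -1.21  1.58 -1.63] 0.0
```

View pics/top6.png

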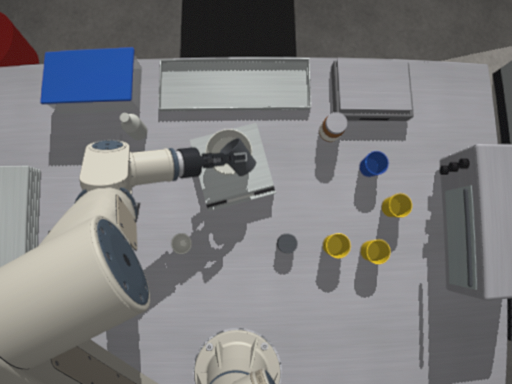

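```bash
cat > cmd.py <<'E'
import json,numpy as np
from scipy.spatial.transform import Rotation as R
def getc():
    d=json.load(open('cmd.json')); return np.array(d['p']),R.from_rotvec(d['r']).as_matrix()
def setc(p,A): json.dump(dict(p=list(map(float,p)),r=list(map(float,R.from_matrix(A).as_rotvec()))),open('cmd.json','w'))
def app(t,r=(0,0,0)):
    p,A=getc(); setc(p+A@np.array(t)*10,A@R.from_rotvec(r).as_matrix())
E
python3 - <<'E'
from h import *; from cmd import *
setc([508.15,-222.0,276.8],R.from_euler('xyz',[3.131,1.047,1.303]).as_matrix())
app([20.3,.7,-32.1],[-0.222,0,-.133]); print(getc()[0])
app([4.3,-4.5,4.4],[-.07,-.18,-1.42]); p,A=getc()
s,pm,Rm=now(); print('cmd',p.round(1),'meas',pm.round(1), 'ang',np.degrees(R.from_matrix(A.T@Rm).as_rotvec()).round(2),s['contact_force'])
print('up in tool',(A.T@[0,0,1]).round(3),'pan dir',(A.T@[.6,.8,0]).round(3))
E
```

```text
[612.05158586 143.06494924 261.59989174]
cmd [567.1 126.4 202.3] meas [573.7 131.9 204.8] ang [-0.4  -1.14 -0.29] [17.46309755 32.51633231 23.28779075]
up in tool [-0.205 -0.884 -0.42 ] pan dir [-0.645  0.444 -0.621]
```

Emit:
step_arm(deltas=[{"translation": [-1.0, -1.8, -1.4], "rot": [0, 0, 0]}, {"translation": [-1.5, -3.5, -2.5], "rot": [0, 0, 0]}, {"translation": [-1.8, -4.9, -3.1], "rot": [0, 0, 0]}, {"translation": [-1.8, -4.9, -3.1], "rot": [0, 0, 0]}])

```text
clock: 8.28
eef_pos: [572.5, 132.9, 262.8]
tcp_rot: [-2.014, 0.206, -3.067]
contact_force: [-0.3, 0.2, -1.8]
opening: 0.764
```

```bash
mv cmd.py cmdp.py
python3 - <<'E'
from h import *; from cmdp import *
app([-1.8,-4.9,-3.1]); p,A=getc()
s,pm,Rm=now(); print('cmd',p.round(1),'meas',pm.round(1), 'ang',np.degrees(R.from_matrix(A.T@Rm).as_rotvec()).round(2),s['contact_force'],s['opening'])
grab('scene','scene7'); grab('top','top7')
a=load('scene7')['im'][:,:,::-1][120:260,210:390]; b=load('top7')['im'][:,:,::-1][100:240,160:340]; cv2.imwrite('pics/s7.png',cv2.resize(np.vstack([a,b]),None,fx=2.1,fy=2.1,interpolation=cv2.INTER_CUBIC))
E
```

```text
cmd [572.4 133.8 262.4] meas [572.5 132.9 262.8] ang [0.01 0.1  0.02] [-0.3413139   0.24737901 -1.8041998 ] 0.7636254231981525
```

View pics/s7.png

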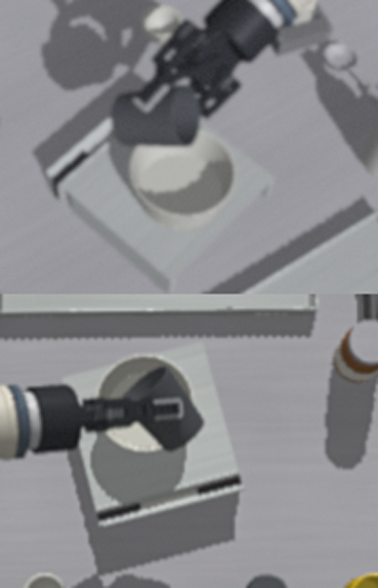

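```bash
sed -i 's/^s,p,R0=now(); q0=s\[.qpos.\]/from cmdp import *\ns=readout.sense(); q0=s["qpos"]; p,R0=getc()/' s4.py
python3 - <<'E'
from s4 import *
m0=pan+[-8,-7,0]
for a in ((-22,-90,185),(-20,-95,175),(-17,-105,168),(-15,-112,160),(-13,-120,152),(-11,-128,146),(-10,-135,143),(-10,-145,143),(-10,-155,143)): go(-80,a[0],a[1],m0+[0,0,a[2]])
E
```

```text
-22 -90 [0.95 1.96 1.21] [ 0.049 -0.007 -0.228] c [0.77 0.61 0.18] [593. -12. 179.] [ 0.48  0.69  1.81 -1.1   1.44 -0.61] 0.0
-20 -95 [1.2  3.09 1.65] [ 0.084 -0.007 -0.315] c [0.76 0.64 0.1 ] [594. -13. 172.] [ 0.49  0.72  1.81 -1.12  1.46 -0.67] 0.0
-17 -105 [1.32 3.99 1.94] [ 0.138  0.001 -0.489] c [ 0.73  0.68 -0.07] [595. -15. 170.] [ 0.49  0.75  1.8  -1.14  1.49 -0.82] 0.0
-15 -112 [1.42 4.89 2.27] [ 0.174  0.012 -0.61 ] c [ 0.69  0.7  -0.19] [596. -15. 166.] [ 0.5   0.78  1.79 -1.16  1.52 -0.92] 0.0
-13 -120 [1.45 5.78 2.6 ] [ 0.209  0.03  -0.749] c [ 0.64  0.71 -0.31] [598. -16. 162.] [ 0.5   0.81  1.78 -1.18  1.54 -1.04] 0.0
-11 -128 [1.4  6.54 2.83] [ 0.244  0.053 -0.887] c [ 0.57  0.7  -0.43] [600. -15. 160.] [ 0.5   0.83  1.77 -1.19  1.57 -1.17] 0.0
-10 -135 [1.24 6.86 2.92] [ 0.26   0.073 -1.007] c [ 0.5   0.69 -0.52] [602. -15. 160.] [ 0.5   0.84  1.77 -1.2   1.58 -1.28] 0.0
-10 -145 [0.81 6.65 2.85] [ 0.257  0.097 -1.181] c [ 0.38  0.69 -0.62] [606. -15. 163.] [ 0.5   0.84  1.76 -1.2   1.58 -1.47] 0.0
-10 -155 [0.35 6.52 2.78] [ 0.252  0.121 -1.354] c [ 0.25  0.68 -0.69] [610. -15. 165.] [ 0.5   0.84  1.75 -1.21  1.59 -1.65] 0.0
```

Emit:
step_arm(deltas=[{"translation": [0.5, 1.0, 0.6], "rot": [0.025, 0, -0.11]}, {"translation": [0.95, 2.0, 1.2], "rot": [0.05, 0, -0.23]}, {"translation": [1.2, 3.1, 1.65], "rot": [0.08, 0, -0.32]}, {"translation": [1.3, 4.0, 1.95], "rot": [0.14, 0, -0.48]}, {"translation": [1.4, 4.9, 2.25], "rot": [0.17, 0.01, -0.61]}, {"translation": [1.45, 5.8, 2.6], "rot": [0.21, 0.03, -0.75]}, {"translation": [1.4, 6.5, 2.8], "rot": [0.24, 0.05, -0.89]}, {"translation": [1.25, 6.8, 2.9], "rot": [0.26, 0.07, -1.0]}])

```text
clock: 9.38
eef_pos: [574.7, 136.4, 185.4]
tcp_rot: [-1.814, -0.771, -2.795]
contact_force: [-0.6, 1.5, -1.1]
opening: 0.761
```

Run:
```python
from cmdp import *; app([1.25,6.8,2.9],[.26,.07,-1.0])
from s4 import *
pm=s['eef_pos']; print(p.round(1),pm.round(1),s['contact_force'],s['opening'])
m0=pan+[-8,-7,0]
for a in ((-10,-145,143),(-10,-155,143)): go(-80,a[0],a[1],m0+[0,0,a[2]])
grab('scene','scene8'); grab('top','top8')
a=load('scene8')['im'][:,:,::-1][120:260,210:390]; b=load('top8')['im'][:,:,::-1][100:240,160:340]; cv2.imwrite('pics/s8.png',cv2.resize(np.vstack([a,b]),None,fx=2.1,fy=2.1,interpolation=cv2.INTER_CUBIC))
```

```text
[575.1 137.  187.5] [574.7 136.4 185.4] [-0.56346421  1.47356911 -1.05276648] 0.7606776992468771
-10 -145 [-0.1  -0.45  0.01] [-0.001  0.002 -0.182] c [ 0.38  0.69 -0.62] [606. -15. 163.] [ 0.5   0.84  1.76 -1.2   1.58 -1.47] 0.0
-10 -155 [-0.23 -0.92  0.01] [-0.001  0.002 -0.357] c [ 0.25  0.68 -0.69] [610. -15. 165.] [ 0.5   0.84  1.75 -1.21  1.59 -1.65] 0.0
```

View pics/s8.png

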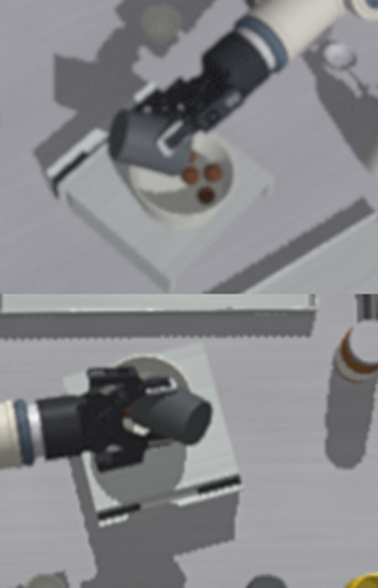

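Emit:
step_arm(deltas=[{"translation": [-0.1, -0.45, 0], "rot": [0, 0, -0.18]}, {"translation": [-0.23, -0.9, 0], "rot": [0, 0, -0.35]}, {"translation": [-0.1, -0.45, 0], "rot": [0, 0, -0.25]}, {"translation": [-0.23, -0.9, 0], "rot": [0, 0, -0.4]}, {"translation": [-0.1, -0.45, 0], "rot": [0, 0, -0.27]}, {"translation": [-0.23, -0.9, 0], "rot": [0, 0, -0.42]}, {"translation": [-0.23, -0.9, 0], "rot": [0, 0, -0.42]}])

```text
clock: 10.35
eef_pos: [583.1, 137.2, 191.6]
tcp_rot: [-2.022, -1.159, -2.548]
contact_force: [-0.3, 0.4, -1.2]
opening: 0.762
```

Run:
```python
from cmdp import *; app([-.23,-.9,0],[0,0,-.42])
from s4 import *
pm=s['eef_pos']; print(p.round(1),pm.round(1),s['contact_force'],s['opening'])
grab('scene','scene9'); grab('top','top9')
a=load('scene9')['im'][:,:,::-1][120:260,210:390]; b=load('top9')['im'][:,:,::-1][100:240,160:340]; cv2.imwrite('pics/s9.png',cv2.resize(np.vstack([a,b]),None,fx=2.1,fy=2.1,interpolation=cv2.INTER_CUBIC))
```

```text
[583.  137.6 192.2] [583.1 137.2 191.6] [-0.3019451   0.39379387 -1.24193849] 0.7620227017705148
```

View pics/s9.png

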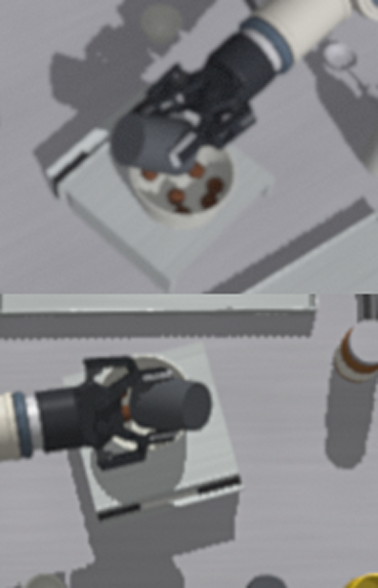

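Run:
```python
from s4 import *
p1=p+[0,-10,90]; t,r=delta(p,R0,p1,R0); print('raise',t.round(2))
q=q0
q=show(p,R0,p1,R0,q,2)
ph=np.array([508.9,-222.2,280]); show(p1,R0,ph,A,q,12)
# with two stage: half
B=ori(-90,-25,-70); pm_=np.array([560,60,285.]); t,r=delta(p,R0,pm_,B); print('stage1 from cur',t.round(2),r.round(3)); q=show(p1,R0,pm_,B,q,6); q=show(pm_,B,ph,A,q,8)
```

```text
raise [ 8.47 -3.13 -0.6 ]
delta cm [ 8.47 -3.13 -0.6 ] rot [0. 0. 0.] |rot|deg 0.0 dist 91.0
    [ 0.49  0.76  1.77 -1.21  1.6  -1.78] 0.0
    [ 0.48  0.69  1.77 -1.22  1.62 -1.84] 0.0
  min s 0.1
delta cm [10.07 10.48 32.67] rot [-0.376  0.677  2.828] |rot|deg 168.0 dist 358.0
    [ 0.44  0.69  1.8  -1.23  1.65 -1.59] 0.0
    [ 0.4   0.69  1.81 -1.23  1.67 -1.34] 0.0
    [ 0.35  0.68  1.83 -1.22  1.69 -1.1 ] 0.0
    [ 0.3   0.68  1.84 -1.2   1.69 -0.87] 0.0
    [ 0.25  0.67  1.85 -1.18  1.67 -0.63] 0.0
    [ 0.2   0.65  1.86 -1.16  1.65 -0.41] 0.0
    [ 0.14  0.64  1.87 -1.14  1.61 -0.19] 0.0
    [ 0.09  0.62  1.88 -1.13  1.55  0.03] 0.0
    [ 0.03  0.6   1.89 -1.12  1.49  0.24] 0.0
    [-0.03  0.57  1.9  -1.12  1.41  0.44] 0.0
    [-0.09  0.55  1.92 -1.13  1.33  0.65] 0.0
    [-0.15  0.53  1.93 -1.15  1.24  0.85] 0.0
  min s 1.22
stage1 from cur [11.   -0.42  5.51] [-0.342  0.052  1.586]
delta cm [2.53 2.72 6.1 ] rot [-0.342  0.052  1.586] |rot|deg 93.0 dist 71.0
    [ 0.46  0.68  1.77 -1.18  1.63 -1.58] 0.0
    [ 0.44  0.67  1.78 -1.14  1.62 -1.33] 0.0
    [ 0.42  0.66  1.78 -1.1   1.6  -1.08] 0.0
    [ 0.4   0.64  1.79 -1.07  1.57 -0.82] 0.0
    [ 0.38  0.62  1.81 -1.04  1.52 -0.57] 0.0
    [ 0.36  0.59  1.83 -1.02  1.47 -0.32] 0.0
  min s 0.69
delta cm [  0.88 -12.53  25.79] rot [0.149 0.215 1.338] |rot|deg 78.1 dist 287.0
    [ 0.31  0.58  1.86 -1.04  1.45 -0.16] 0.0
    [ 0.25  0.57  1.88 -1.06  1.43 -0.  ] 0.0
    [ 0.19  0.56  1.9  -1.08  1.41  0.15] 0.0
    [ 0.12  0.55  1.92 -1.09  1.38  0.3 ] 0.0
    [ 0.06  0.54  1.93 -1.11  1.35  0.44] 0.0
    [-0.01  0.54  1.93 -1.12  1.32  0.58] 0.0
    [-0.08  0.53  1.93 -1.14  1.28  0.72] 0.0
    [-0.15  0.53  1.93 -1.15  1.24  0.85] 0.0
  min s 0.53
```

Emit:
step_arm(deltas=[{"translation": [3.5, -1.3, -0.3], "rot": [0, 0, 0]}, {"translation": [8.4, -3.1, -0.6], "rot": [0, 0, 0]}, {"translation": [8.75, -2.8, 0], "rot": [-0.038, 0.006, 0.174]}, {"translation": [9, -2.5, 0.7], "rot": [-0.075, 0.011, 0.349]}, {"translation": [9.3, -2.2, 1.4], "rot": [-0.113, 0.017, 0.523]}, {"translation": [9.6, -1.9, 2.1], "rot": [-0.15, 0.023, 0.698]}, {"translation": [9.9, -1.6, 2.8], "rot": [-0.188, 0.029, 0.872]}, {"translation": [10.1, -1.3, 3.4], "rot": [-0.226, 0.034, 1.047]}])

```text
clock: 11.45
eef_pos: [567.4, 82.8, 282.8]
tcp_rot: [-1.897, -0.171, -3.078]
contact_force: [-0.4, 0.1, -1.5]
opening: 0.758
```

Run:
```python
from cmdp import *; app([10.1,-1.3,3.4],[-.226,.034,1.047])
from s4 import *
print(p.round(1),s['eef_pos'].round(1),np.degrees(R.from_matrix(R0.T@R.from_euler('xyz',s['tcp_rot']).as_matrix()).as_rotvec()).round(1))
ph=np.array([508.9,-222.2,280]); show(p,R0,ph,A,q0,12)
f=.66; rv=R.from_matrix(R0.T@A).as_rotvec(); print((rv*f).round(3))
```

```text
[567.6  83.3 283.6] [567.4  82.8 282.8] [-0.1  0.1  0.4]
delta cm [ 7.75 -7.98 29.06] rot [1.000e-03 3.640e-01 1.855e+00] |rot|deg 108.3 dist 311.0
    [ 0.37  0.63  1.81 -1.07  1.56 -0.68] 0.0
    [ 0.33  0.62  1.83 -1.08  1.55 -0.53] 0.0
    [ 0.28  0.61  1.85 -1.09  1.54 -0.38] 0.0
    [ 0.24  0.6   1.87 -1.09  1.52 -0.23] 0.0
    [ 0.2   0.6   1.88 -1.09  1.5  -0.09] 0.0
    [ 0.15  0.59  1.89 -1.1   1.47  0.06] 0.0
    [ 0.1   0.58  1.9  -1.11  1.44  0.19] 0.0
    [ 0.05  0.57  1.91 -1.11  1.41  0.33] 0.0
    [ 0.    0.56  1.92 -1.12  1.37  0.46] 0.0
    [-0.05  0.55  1.93 -1.13  1.33  0.59] 0.0
    [-0.1   0.54  1.93 -1.14  1.28  0.72] 0.0
    [-0.15  0.53  1.93 -1.15  1.24  0.85] 0.0
  min s 0.76
[1.000e-03 2.400e-01 1.224e+00]
```

Emit:
step_arm(deltas=[{"translation": [0.75, -0.8, 2.8], "rot": [0, 0.035, 0.18]}, {"translation": [1.5, -1.5, 5.6], "rot": [0, 0.07, 0.36]}, {"translation": [2.25, -2.3, 8.4], "rot": [0, 0.106, 0.54]}, {"translation": [3, -3.1, 11.2], "rot": [0, 0.141, 0.72]}, {"translation": [3.75, -3.9, 14], "rot": [0, 0.177, 0.9]}, {"translation": [4.5, -4.6, 16.8], "rot": [0, 0.212, 1.08]}, {"translation": [5.25, -5.4, 19.7], "rot": [0, 0.247, 1.26]}, {"translation": [6, -6.2, 22.5], "rot": [0, 0.282, 1.44]}])

```text
clock: 12.45
eef_pos: [521.7, -154.4, 280.5]
tcp_rot: [-2.461, 0.986, 2.102]
contact_force: [0.5, 0.2, -2.4]
opening: 0.763
```

Run:
```python
from cmdp import *; app([6,-6.2,22.5],[0,.282,1.44])
from s4 import *
print(p.round(1),s['eef_pos'].round(1),np.degrees(R.from_matrix(R0.T@R.from_euler('xyz',s['tcp_rot']).as_matrix()).as_rotvec()).round(1))
ph=np.array([508.9,-222.2,190]); show(p,R0,ph,A,q0,4)
print(delta(p,R0,[508.9,-222.2,140],A)[0])
print(delta(p,R0,[508.9,-222.2,128.5],A)[0])
grab('top','top10')
b=load('top10')['im'][:,:,::-1]; b=np.hstack([b[110:240,170:300],b[110:240,300:430]]); cv2.imwrite('pics/t10.png',cv2.resize(b,None,fx=3,fy=3,interpolation=cv2.INTER_CUBIC))
```

```text
[ 522.2 -153.3  281. ] [ 521.7 -154.4  280.5] [0.1 0.1 0.5]
delta cm [ 4.67  2.34 10.23] rot [0.001 0.081 0.415] |rot|deg 24.2 dist 115.0
    [-0.05  0.58  1.93 -1.14  1.31  0.63] 0.0
    [-0.08  0.62  1.94 -1.16  1.26  0.76] 0.0
    [-0.11  0.65  1.94 -1.18  1.22  0.89] 0.0
    [-0.15  0.69  1.94 -1.21  1.17  1.02] 0.0
  min s 0.23
[ 8.83187596  4.10128388 12.37702072]
[ 9.78813615  4.50724993 12.87023264]
```

View pics/t10.png

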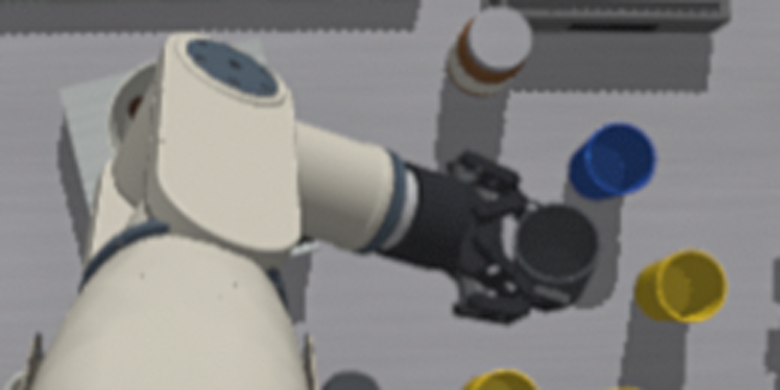

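Emit:
step_arm(deltas=[{"translation": [1, 0.5, 3], "rot": [0, 0.027, 0.14]}, {"translation": [2.2, 1.1, 6], "rot": [0, 0.054, 0.28]}, {"translation": [3.6, 1.8, 8.8], "rot": [0, 0.081, 0.415]}, {"translation": [4.7, 2.3, 10.2], "rot": [0, 0.081, 0.415]}, {"translation": [4.7, 2.3, 10.2], "rot": [0, 0.081, 0.415]}, {"translation": [4.7, 2.3, 10.2], "rot": [0, 0.081, 0.415]}])

```text
clock: 13.25
eef_pos: [508.8, -221.5, 190.3]
tcp_rot: [3.137, 1.05, 1.31]
contact_force: [0.2, -1.0, -2.0]
opening: 0.759
```

Run:
```python
from cmdp import *; app([4.7,2.3,10.2],[0,.081,.415])
from s4 import *
pm=s['eef_pos'];Rm=R.from_euler('xyz',s['tcp_rot']).as_matrix(); print(p.round(1),pm.round(1),s['tcp_rot'].round(3),'upright check c world',(Rm@c).round(4),s['contact_force'].round(1))
print(delta(p,R0,[508.9,-222.2,134],A)); print(delta(p,R0,[508.9,-222.2,125],A)[0])
print((R0.T@[0,0,-1]).round(3))
```

```text
[ 508.6 -221.8  190.1] [ 508.8 -221.5  190.3] [3.137 1.05  1.31 ] upright check c world [2.1e-03 6.0e-04 1.0e+00] [ 0.2 -1.  -2. ]
(array([4.84236655, 0.01759177, 2.82383191]), array([ 0.00119729, -0.00033416,  0.00017613]))
[5.62245003 0.01333738 3.27266559]
[ 0.867 -0.005  0.499]
```

Run:
```python
from h import *
grab('wrist','wrist11'); a=load('wrist11')['im'][:,:,::-1]; b=load('wrist3')['im'][:,:,::-1]
cv2.imwrite('pics/wcmp.png',np.hstack([b[100:384,130:380],a[100:384,130:380]]))
```

```text
(no output)
```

View pics/wcmp.png

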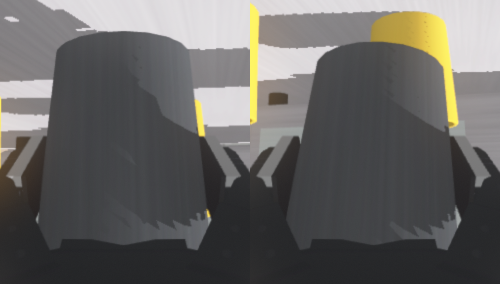

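```bash
python3 - <<'E'
from h import *
for n in('wrist3','wrist11'):
    im=cv2.cvtColor(load(n)['im'],cv2.COLOR_RGB2GRAY).astype(int)
    print(n,'center col edges', [(c,[r for r in range(110,170) if im[r,c]<95][:1]) for c in (215,235,250,255,275,295)])
    for r in (155,165,175,190,205,220,230):
        row=im[r]; d=np.where(row[165:350]<100)[0]; print(r,d.min()+165 if len(d) else None,d.max()+165 if len(d) else None, end=' | ')
    print()
E
python3 - <<'E'
import cv2,numpy as np
a=cv2.imread('pics/wrist11.png')[120:384,150:350]; b=cv2.imread('pics/wrist3.png')[120:384,150:350]
cv2.imwrite('pics/wc2.png',cv2.resize(np.hstack([b,a]),None,fx=2,fy=2,interpolation=cv2.INTER_CUBIC))
E
```

```text
wrist3 center col edges [(215, [136]), (235, [132]), (250, [132]), (255, [132]), (275, [135]), (295, [])]
155 186 291 | 165 185 293 | 175 184 298 | 190 183 300 | 205 180 301 | 220 179 307 | 230 177 326 | 
wrist11 center col edges [(215, [149]), (235, [143]), (250, [142]), (255, [142]), (275, [144]), (295, [])]
155 203 297 | 165 197 297 | 175 194 299 | 190 191 302 | 205 188 304 | 220 185 309 | 230 183 328 |
```

View pics/wc2.png

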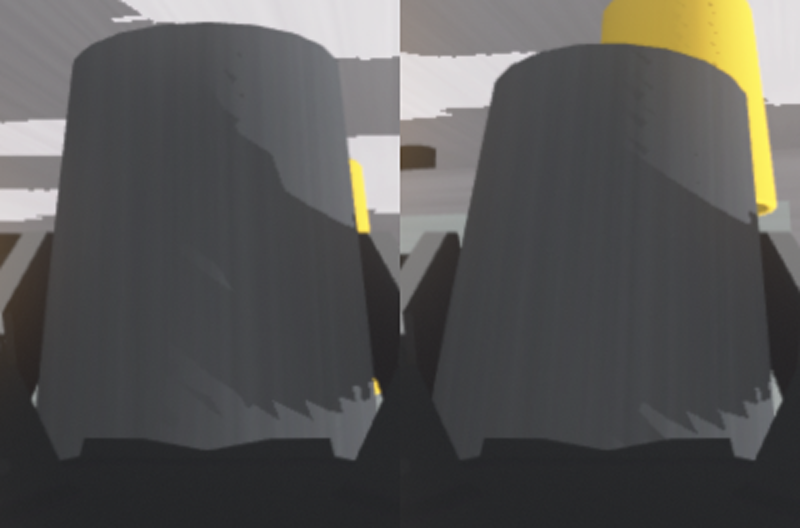

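```bash
cat > fitcup.py <<'E'
from h import *
from scipy.optimize import least_squares
a=np.linspace(0,2*np.pi,180,endpoint=False)
foot=np.c_[30*np.cos(a),30*np.sin(a),0*a]; rim=np.c_[35*np.cos(a),35*np.sin(a),0*a+80]
Pm=np.r_[foot,rim]
A0=R.from_euler('xyz',[3.133,1.049,1.305]).as_matrix() # tool at grasp
Cup0=A0.T@np.eye(3)  # cup frame in tool when upright, (cup axes as world)
def model(d,pt,Rt,x):
    # x: forward z, lateral y, slide along x(tool); rot about y(jaw), rot about z, 
    Rr=R.from_rotvec([0,x[3],x[4]]).as_matrix()
    g=np.array([x[2],x[1],157+x[0]])  # grasp point on axis in tool
    pts=(Rr@Cup0@(Pm-[0,0,48]).T).T+g
    return proj(d,(Rt@pts.T).T+pt)
def edges(q,rows):
    h=cv2.convexHull(q.astype(np.float32))[:,0]; n=len(h); L=[];Rr=[]
    for r in rows:
        xs=[]
        for i in range(n):
            p1,p2=h[i],h[(i+1)%n]
            if (p1[1]-r)*(p2[1]-r)<=0 and p1[1]!=p2[1]: xs.append(p1[0]+(r-p1[1])/(p2[1]-p1[1])*(p2[0]-p1[0]))
        L.append(min(xs) if xs else 0);Rr.append(max(xs) if xs else 0)
    return np.array(L),np.array(Rr),h[:,1].min()
def fitc(n,pt,Rt,top,lr,lx,rr,rx):
    d=load(n)
    def res(x):
        q=model(d,pt,Rt,x); l,_,t=edges(q,lr); _,r,_=edges(q,rr)
        return np.r_[l-lx,r-rx,(t-top)*2, np.array(x)/[10,5,20,.5,.2]*.5]
    o=least_squares(res,np.zeros(5),diff_step=1e-3,x_scale=[5,5,5,.1,.1]); return o
E
python3 - <<'E'
from fitcup import *
o=fitc('wrist3',np.array([508.88,-222.2,126.9]),R.from_euler('xyz',[3.133,1.049,1.305]).as_matrix(),131.5,[155,175,190,205,220,320],[186,184,183,180,179,168.5],[160,220,310],[320,326.5,336.5]); print(o.x.round(3),o.fun.round(1))
s=readout.sense()
o=fitc('wrist11',s['eef_pos'],R.from_euler('xyz',s['tcp_rot']).as_matrix(),141.5,[165,175,190,205,220,320],[197,194,191,188,185,167.5],[170,220,310],[323,328.5,335.5]); print(o.x.round(3),o.fun.round(1))
E
```

```text
[0. 0. 0. 0. 0.] [-2.2 -2.4 -3.1 -1.7 -2.4 -2.9 -1.1 -0.7 -0.4 -2.2  0.   0.   0.   0.
  0. ]
[0.    0.    0.    0.201 0.115] [-8.5 -7.2 -6.8 -6.4 -5.9 -5.6 11.5  4.3 -5.8 -8.3  0.   0.   0.   0.2
  0.3]
```

Run:
```python
s=open('fitcup.py').read()
s=s.replace("o=least_squares(res,np.zeros(5),diff_step=1e-3,x_scale=[5,5,5,.1,.1]); return o","S=np.array([5,5,5,.1,.1]); o=least_squares(lambda y:res((y-1)*S),np.ones(5),diff_step=1e-2); o.x=(o.x-1)*S; return o")
open('fitcup.py','w').write(s)
from fitcup import *
o=fitc('wrist3',np.array([508.88,-222.2,126.9]),R.from_euler('xyz',[3.133,1.049,1.305]).as_matrix(),131.5,[155,175,190,205,220,320],[186,184,183,180,179,168.5],[160,220,310],[320,326.5,336.5]); print(o.x.round(3),o.fun.round(1))
s=readout.sense()
o=fitc('wrist11',s['eef_pos'],R.from_euler('xyz',s['tcp_rot']).as_matrix(),141.5,[165,175,190,205,220,320],[197,194,191,188,185,167.5],[170,220,310],[323,328.5,335.5]); print(o.x.round(3),o.fun.round(1))
```

```text
[ 1.995  0.646 -0.477  0.016  0.002] [ 0.1 -0.1 -0.7  0.7  0.1 -0.1 -0.   0.1 -0.   0.   0.1  0.1 -0.   0.
  0. ]
[ 1.106  1.229 -4.866 -0.117  0.063] [-1.1  0.1  0.3  0.5  0.7 -0.4  0.4 -0.7  0.2  0.   0.1  0.1 -0.1 -0.1
  0.2]
```

```bash
cat > s5.py <<'E'
from s4 import *
from fitcup import Cup0
x=np.array([1.1,1.2,-4.6,-.13,.062])
Rr=R.from_rotvec([0,x[3],x[4]]).as_matrix(); c2=Rr@Cup0@[0,0,1.]; foot=np.array([x[2],x[1],157+x[0]])+Rr@Cup0@[0,0,-48.]
v=R0@c2; ax=np.cross(v,[0,0,1]); Q=R.from_rotvec(ax/np.linalg.norm(ax)*np.arcsin(np.linalg.norm(ax))).as_matrix(); Rn=Q@R0
E
python3 - <<'E'
from s5 import *
print('tilt deg',np.degrees(np.arccos(v[2])),v.round(3),'foot now',(p+R0@foot).round(1))
q=q0
for z in (30,4,0):
    pn=np.array([473,-354.5,z])-Rn@foot; t,r=delta(p,R0,pn,Rn); print(z,pn.round(1),t.round(2),r.round(3)); 
pn=np.array([473,-354.5,4])-Rn@foot; show(p,R0,pn,Rn,q,4); print('tool z',Rn[:,2].round(3))
E
```

```text
tilt deg 8.0444843447767 [-0.017  0.139  0.99 ] foot now [ 475.4 -363.6   67.7]
30 [ 508.4 -231.   170.3] [1.26 0.21 1.76] [ 0.027  0.13  -0.045]
4 [ 508.4 -231.   144.3] [3.52 0.2  3.06] [ 0.027  0.13  -0.045]
0 [ 508.4 -231.   140.3] [3.86 0.2  3.26] [ 0.027  0.13  -0.045]
delta cm [3.52 0.2  3.06] rot [ 0.027  0.13  -0.045] |rot|deg 8.0 dist 47.0
    [-0.16  0.7   1.94 -1.2   1.14  1.01] 0.0
    [-0.17  0.72  1.94 -1.18  1.11  0.99] 0.0
    [-0.18  0.73  1.93 -1.17  1.07  0.98] 0.0
    [-0.19  0.74  1.93 -1.16  1.04  0.96] 0.0
  min s 0.06
tool z [-0.228 -0.762 -0.607]
```

Emit:
step_arm(deltas=[{"translation": [0.6, 0.1, 0.9], "rot": [0.013, 0.065, -0.022]}, {"translation": [1.25, 0.2, 1.75], "rot": [0.027, 0.13, -0.045]}, {"translation": [1.25, 0.2, 1.75], "rot": [0.027, 0.13, -0.045]}, {"translation": [1.25, 0.2, 1.75], "rot": [0.027, 0.13, -0.045]}])

```text
clock: 13.8
eef_pos: [508.4, -230.8, 170.9]
tcp_rot: [-3.062, 0.92, 1.379]
contact_force: [1.2, -0.3, -0.9]
opening: 0.761
```

Run:
```python
from cmdp import *; app([1.25,.2,1.75],[.027,.13,-.045])
from s4 import *
from fitcup import Cup0
x=np.array([1.1,1.2,-4.6,-.13,.062]); Rr=R.from_rotvec([0,x[3],x[4]]).as_matrix(); foot=np.array([x[2],x[1],157+x[0]])+Rr@Cup0@[0,0,-48.]
print(p.round(1),s['eef_pos'].round(1),s['tcp_rot'].round(3),s['contact_force'].round(1)); print('foot',(p+R0@foot).round(1),'axis',(R0@Rr@Cup0@[0,0,1]).round(3),'down',(R0.T@[0,0,-1]).round(3))
d=grab('scene','scene12'); im=d['image'][:,:,::-1]; k=6; x0,y0,w,h=90,170,130,100
big=cv2.resize(im[y0:y0+h,x0:x0+w],None,fx=k,fy=k,interpolation=cv2.INTER_CUBIC)
a=np.linspace(0,6.3,60); f=p+R0@foot
for rr,z in((35,80),(30,0)):
    q=proj(d,np.c_[f[0]+rr*np.cos(a),f[1]+rr*np.sin(a),np.full(60,z+f[2])]); cv2.polylines(big,[np.int32((q-[x0,y0]+.5)*k-.5)],False,(0,255,0),1)
cv2.imwrite('pics/s12.png',big)
```

```text
[ 508.3 -230.9  170.5] [ 508.4 -230.8  170.9] [-3.062  0.92   1.379] [ 1.2 -0.3 -0.9]
foot [ 472.8 -354.4   30.2] axis [0. 0. 1.] down [0.794 0.048 0.606]Traceback (most recent call last):
  File "<stdin>", line 10, in <module>
  File "h.py", line 9, in proj
    P=np.atleast_2d(np.array(P,float)); c=(d['T'][:3,:3]@P.T).T+d['T'][:3,3]
                                           ~^^^^^
KeyError: 'T'
```

Run:
```python
from s4 import *
d=load('scene12'); im=d['im'][:,:,::-1]; k=6; x0,y0,w,h=90,170,130,100
big=cv2.resize(im[y0:y0+h,x0:x0+w],None,fx=k,fy=k,interpolation=cv2.INTER_CUBIC)
a=np.linspace(0,6.3,60); f=np.array([474.5,-353,30])
for rr,z in((35,80),(30,0)):
    q=proj(d,np.c_[f[0]+rr*np.cos(a),f[1]+rr*np.sin(a),np.full(60,z+f[2])]); cv2.polylines(big,[np.int32((q-[x0,y0]+.5)*k-.5)],False,(0,255,0),1)
cv2.imwrite('pics/s12.png',big)
```

```text
(no output)
```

View pics/s12.png

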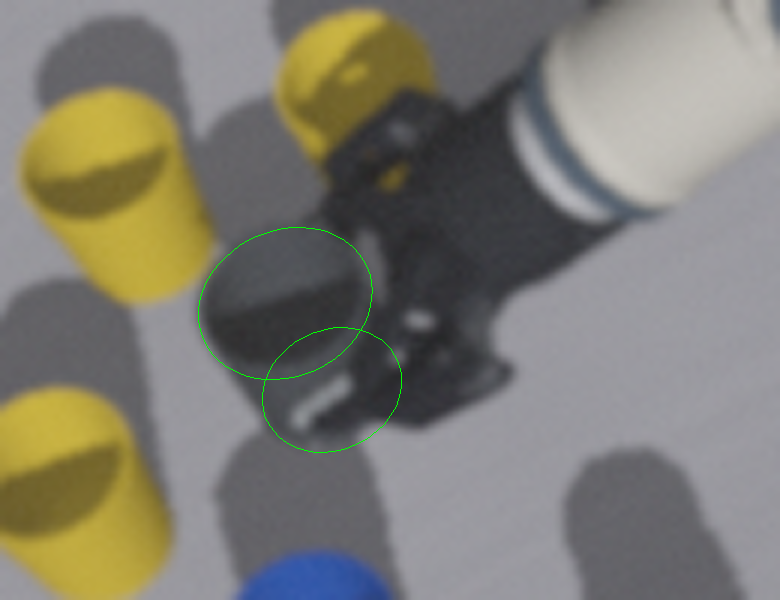

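Emit:
step_arm(deltas=[{"translation": [0.8, 0.05, 0.6], "rot": [0, 0, 0]}, {"translation": [1.6, 0.1, 1.2], "rot": [0, 0, 0]}, {"translation": [2.06, 0.12, 1.58], "rot": [0, 0, 0]}, {"translation": [2.22, 0.13, 1.7], "rot": [0, 0, 0]}, {"translation": [2.22, 0.13, 1.7], "rot": [0, 0, 0]}])

```text
clock: 14.48
eef_pos: [508.0, -231.2, 142.0]
tcp_rot: [-3.06, 0.918, 1.38]
contact_force: [1.0, 0.3, -1.6]
opening: 0.761
```

Emit:
step_arm(deltas=[{"translation": [0.12, 0.01, 0.09], "rot": [0, 0, 0]}, {"translation": [0.2, 0.01, 0.15], "rot": [0, 0, 0]}, {"translation": [0.2, 0.01, 0.15], "rot": [0, 0, 0]}])

```text
clock: 14.85
eef_pos: [508.1, -231.2, 139.9]
tcp_rot: [-3.061, 0.918, 1.379]
contact_force: [0.7, -0.3, 0.1]
opening: 0.762
```

Emit:
step_arm(deltas=[{"translation": [0.08, 0.005, 0.06], "rot": [0, 0, 0]}, {"translation": [0.12, 0.005, 0.09], "rot": [0, 0, 0]}, {"translation": [0.12, 0.005, 0.09], "rot": [0, 0, 0]}])

```text
clock: 15.22
eef_pos: [508.1, -231.4, 139.3]
tcp_rot: [-3.061, 0.921, 1.38]
contact_force: [-0.9, 0.1, 9.7]
opening: 0.758
```

Emit:
step_arm(deltas=[{"translation": [0, 0, 0], "rot": [0, 0, 0]}, {"translation": [0, 0, 0], "rot": [0, 0, 0]}, {"translation": [0, 0, 0], "rot": [0, 0, 0]}], grip=40)

```text
clock: 15.6
eef_pos: [507.9, -231.1, 138.1]
tcp_rot: [-3.06, 0.918, 1.38]
contact_force: [1.1, 0.8, 0.4]
opening: 0.845
```

Emit:
step_arm(deltas=[{"translation": [0, 0, 0], "rot": [0, 0, 0]}, {"translation": [0, 0, 0], "rot": [0, 0, 0]}, {"translation": [0, 0, 0], "rot": [0, 0, 0]}], grip=0)

```text
clock: 15.98
eef_pos: [507.9, -231.1, 138.2]
tcp_rot: [-3.06, 0.918, 1.38]
contact_force: [-0.4, -0.1, 0.5]
opening: 1.001
```

Run:
```python
from cmdp import *; app([2.22,.13,1.7]); app([.2,.01,.15]); app([.12,.005,.09])
from s4 import *
print(p.round(1),s['eef_pos'].round(1),s['opening'],s['contact_force'].round(1))
d=grab('wrist','wrist13'); d=grab('scene','scene13'); im=d['image'][:,:,::-1]; x0,y0,w,h=90,170,130,100
cv2.imwrite('pics/s13.png',np.hstack([cv2.resize(im[y0:y0+h,x0:x0+w],(390,300),interpolation=cv2.INTER_CUBIC),cv2.resize(load('wrist13')['im'][:,:,::-1],(400,300))]))
```

```text
[ 508.2 -230.9  138.5] [ 507.9 -231.1  138.2] 1.0014372087648384 [-0.4 -0.1  0.5]
```

View pics/s13.png

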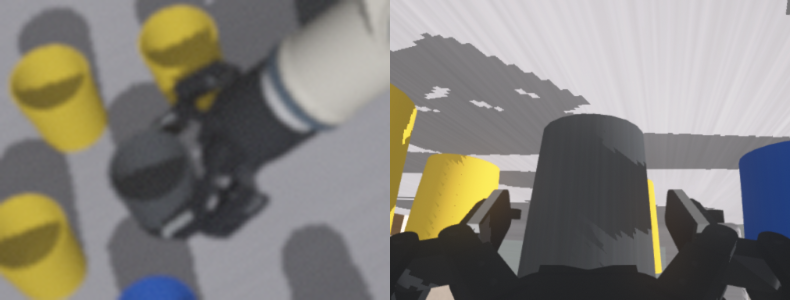

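Emit:
step_arm(deltas=[{"translation": [0, 0, -1], "rot": [0, 0, 0]}, {"translation": [0, 0, -3], "rot": [0, 0, 0]}, {"translation": [0, 0, -6], "rot": [0, 0, 0]}, {"translation": [0, 0, -10], "rot": [0, 0, 0]}, {"translation": [0, 0, -13], "rot": [0, 0, 0]}])

```text
clock: 16.7
eef_pos: [538.6, -129.9, 218.8]
tcp_rot: [-3.062, 0.917, 1.379]
contact_force: [0.4, -1.0, 0.1]
opening: 0.995
```

Run:
```python
from cmdp import *; app([0,0,-13])
from s4 import *
print(p.round(1),s['eef_pos'].round(1))
d=grab('wrist','wrist14'); d=grab('scene','scene14'); im=d['image'][:,:,::-1]; x0,y0,w,h=90,170,130,100
cv2.imwrite('pics/s14.png',np.hstack([cv2.resize(im[y0:y0+h,x0:x0+w],(390,300),interpolation=cv2.INTER_CUBIC),cv2.resize(load('wrist14')['im'][:,:,::-1],(400,300))]))
```

```text
[ 537.9 -131.9  217.3] [ 538.6 -129.9  218.8]
```

View pics/s14.png

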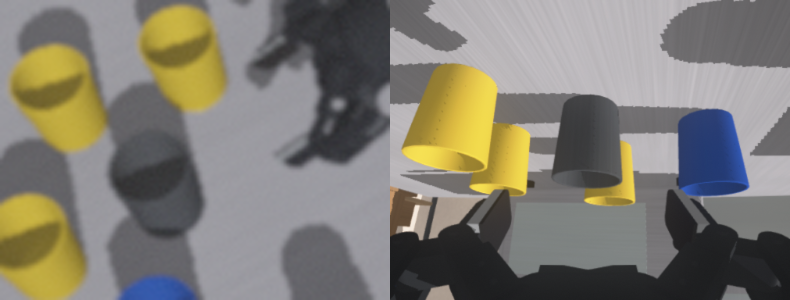

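Run:
```python
from s4 import *
rec()
rw=-.172; yv=np.array([np.cos(rw),np.sin(rw),0])
for sg in (1,-1):
    B=frame([0,0,-1],sg*yv)
    ph=np.array([397,343,370.])
    print(sg); q=show(p,R0,ph,B,q0,10)
# intermediate
B=frame([0,0,-1],yv); mid=np.array([500,60,370.]);
```

```text
1
delta cm [ 14.59 -26.3  -42.22] rot [-0.082  0.916 -0.055] |rot|deg 52.8 dist 518.0
    [ 0.06  0.57  1.92 -0.85  1.18  0.84] 0.0
    [ 0.13  0.51  1.94 -0.73  1.16  0.81] 0.0
    [ 0.2   0.45  1.96 -0.62  1.15  0.8 ] 0.0
    [ 0.27  0.4   1.97 -0.51  1.14  0.79] 0.0
    [ 0.35  0.36  1.97 -0.41  1.13  0.78] 0.0
    [ 0.42  0.32  1.96 -0.31  1.12  0.79] 0.0
    [ 0.5   0.29  1.95 -0.22  1.11  0.8 ] 0.0
    [ 0.57  0.26  1.93 -0.14  1.09  0.83] 0.0
    [ 0.64  0.25  1.91 -0.07  1.06  0.85] 0.0
    [0.71 0.24 1.88 0.   1.02 0.88] 0.0
  min s 0.46
-1
delta cm [ 14.59 -26.3  -42.22] rot [1.365 0.123 2.768] |rot|deg 177.0 dist 518.0
    [ 0.06  0.61  1.87 -0.78  1.32  1.1 ] 0.0
    [ 0.11  0.58  1.85 -0.6   1.42  1.34] 0.0
    [ 0.16  0.54  1.84 -0.43  1.47  1.61] 0.0
    [ 0.21  0.5   1.84 -0.26  1.48  1.89] 0.0
    [ 0.26  0.45  1.85 -0.11  1.46  2.19] 0.0
    [0.32 0.4  1.87 0.01 1.39 2.5 ] 0.0
    [0.4  0.34 1.89 0.09 1.3  2.83] 0.0
    [0.46 0.29 1.91 0.2  1.19 3.02] 0.1077
    [0.5  0.24 1.95 0.42 1.01 3.02] 0.2964
    [0.57 0.19 2.04 0.73 0.69 3.02] 0.5614
  min s 0.98
```

Emit:
step_arm(deltas=[{"translation": [-0.3, -1.7, -3.7], "rot": [-0.005, 0.055, -0.003]}, {"translation": [0.1, -4.6, -9], "rot": [-0.014, 0.156, -0.009]}, {"translation": [1.8, -7.7, -14], "rot": [-0.024, 0.266, -0.016]}, {"translation": [3.6, -10.9, -19.1], "rot": [-0.034, 0.376, -0.023]}, {"translation": [5.3, -14, -24.2], "rot": [-0.043, 0.485, -0.029]}, {"translation": [7.1, -17.2, -29.2], "rot": [-0.053, 0.595, -0.036]}, {"translation": [10, -20.4, -33.4], "rot": [-0.063, 0.705, -0.042]}, {"translation": [12.4, -23.1, -37.6], "rot": [-0.072, 0.806, -0.048]}])

```text
clock: 17.8
eef_pos: [414.1, 288.2, 357.8]
tcp_rot: [-3.13, 0.107, 1.392]
contact_force: [1.1, 0.7, -0.1]
opening: 1.003
```

Run:
```python
from cmdp import *; app([12.4,-23.1,-37.6],[-.072,.806,-.048])
from s4 import *
print(p.round(1),s['eef_pos'].round(1))
rw=-.172; B=frame([0,0,-1],[np.cos(rw),np.sin(rw),0])
show(p,R0,np.array([397,343,340.]),B,q0,3)
```

```text
[414.9 286.7 357.8] [414.1 288.2 357.8]
delta cm [ 5.39 -2.75  1.23] rot [-0.01   0.11  -0.007] |rot|deg 6.3 dist 62.0
    [ 0.66  0.25  1.91 -0.05  1.04  0.86] 0.0
    [ 0.68  0.26  1.91 -0.03  1.    0.87] 0.0
    [0.71 0.27 1.91 0.   0.96 0.88] 0.0
  min s 0.06
```

Emit:
step_arm(deltas=[{"translation": [2, -1, 0.4], "rot": [-0.004, 0.04, -0.003]}, {"translation": [4.5, -2.2, 1], "rot": [-0.01, 0.11, -0.007]}, {"translation": [5.4, -2.75, 1.2], "rot": [-0.01, 0.11, -0.007]}, {"translation": [5.4, -2.75, 1.2], "rot": [-0.01, 0.11, -0.007]}])

```text
clock: 18.3
eef_pos: [397.2, 343.0, 339.7]
tcp_rot: [-3.139, 0.003, 1.399]
contact_force: [0.4, -0.3, 0.4]
opening: 0.999
```

Run:
```python
from cmdp import *; app([5.4,-2.75,1.2],[-.01,.11,-.007])
from s4 import *
rec(); print(p.round(1),s['eef_pos'].round(1))
grab('wrist','wrist15'); grab('scene','scene15'); grab('top','top15')
```

```text
[397.  343.2 340.2] [397.2 343.  339.7]
```

View pics/wrist15.png

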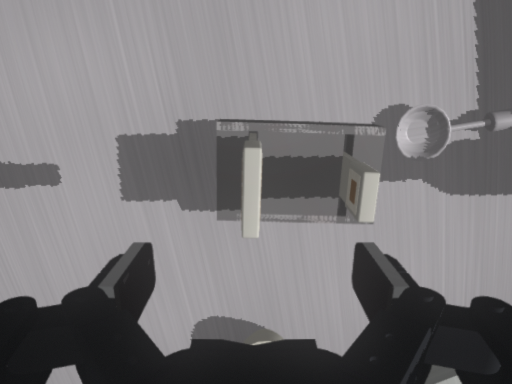

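View pics/top15.png

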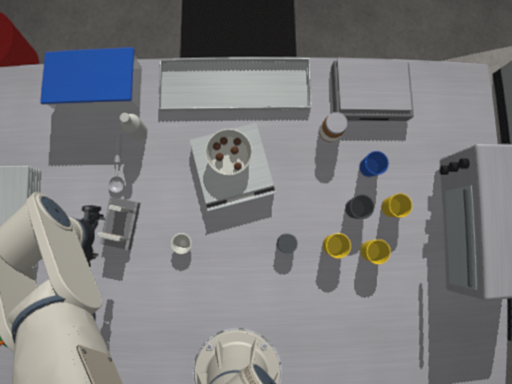

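Run:
```python
from s4 import *
d=load('wrist15'); im=d['im'][:,:,::-1]
cv2.imwrite('pics/w15c.png',cv2.resize(im[110:250,200:400],None,fx=4,fy=4,interpolation=cv2.INTER_CUBIC))
a=atz(d,252.5,147,92);b=atz(d,251.5,237,92); print(a,b,(a+b)/2,np.linalg.norm(a-b),'dir',np.arctan2(*(a-b)[:2]))
pm=s['eef_pos'];Rm=R.from_euler('xyz',s['tcp_rot']).as_matrix(); print(Rm.T@((a+b)/2-pm))
```

```text
[403.29243575 379.14132721  92.        ] [391.80624675 317.19741479  92.        ] [397.54934125 348.169371    92.        ] 62.99984780666663 dir 0.18334640143190792
[  5.89579723  -0.79189476 248.05275417]
```

View pics/w15c.png

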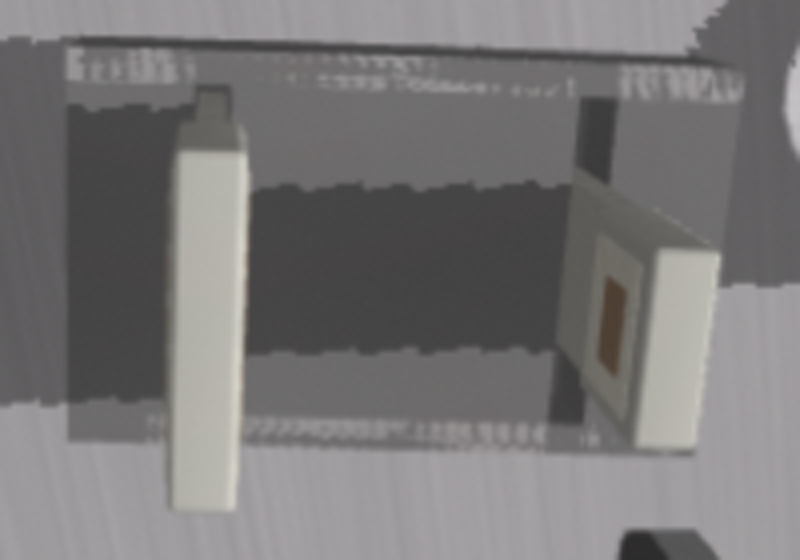

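Run:
```python
from s4 import *
d=load('wrist15')
a=atz(d,252.75,147.5,92);b=atz(d,250.6,237.5,92); h=(a+b)/2; yaw=-np.arctan2(*(a-b)[:2]); print(h,yaw)
rw=-.19; B=frame([0,0,-1],[np.cos(rw),np.sin(rw),0])
for z in (76+155+30,76+155): t,r=delta(p,R0,[h[0],h[1],z],B); print(t.round(2),r.round(3))
print(proj(d,[[h[0],h[1],92]]))
```

```text
[397.25895917 347.86190148  92.        ] -0.19586166301352054
[ 0.47 -0.06  7.92] [-0.    -0.     0.018]
[ 0.47 -0.06 10.92] [-0.    -0.     0.018]
[[251.63173099 194.22817338]]
```

Emit:
step_arm(deltas=[{"translation": [0.2, 0, 2], "rot": [0, 0, 0.01]}, {"translation": [0.47, -0.06, 4.5], "rot": [0, 0, 0.018]}, {"translation": [0.47, -0.06, 7.5], "rot": [0, 0, 0.018]}, {"translation": [0.47, -0.06, 9.8], "rot": [0, 0, 0.018]}, {"translation": [0.47, -0.06, 10.9], "rot": [0, 0, 0.018]}, {"translation": [0.47, -0.06, 10.9], "rot": [0, 0, 0.018]}])

```text
clock: 19.2
eef_pos: [397.7, 347.5, 230.7]
tcp_rot: [-3.139, 0.002, 1.38]
contact_force: [-0.2, 0.2, -0.4]
opening: 0.998
```

Emit:
step_arm(deltas=[{"translation": [0, 0, 0], "rot": [0, 0, 0]}, {"translation": [0, 0, 0], "rot": [0, 0, 0]}, {"translation": [0, 0, 0], "rot": [0, 0, 0]}, {"translation": [0, 0, 0], "rot": [0, 0, 0]}], grip=150, squeeze=20)

```text
clock: 19.7
eef_pos: [397.6, 347.9, 231.2]
tcp_rot: [-3.14, 0.0, 1.38]
contact_force: [0.6, 0.0, -0.4]
opening: 0.411
```

Run:
```python
from cmdp import *; app([.47,-.06,10.9],[0,0,.018])
from s4 import *
rec(); print(p.round(1),s['eef_pos'].round(1),s['opening'],s['contact_force'])
grab('wrist','wrist16')
```

```text
[397.2 347.9 231.2] [397.6 347.9 231.2] 0.41091287676947896 [ 0.61435288  0.01401849 -0.41796081]
```

View pics/wrist16.png

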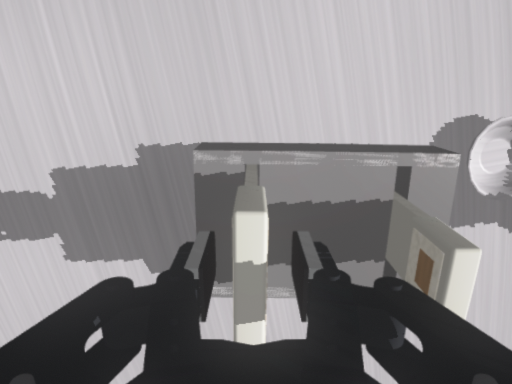

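Emit:
step_arm(deltas=[{"translation": [0, 0, 0], "rot": [0, 0, 0]}, {"translation": [0, 0, 0], "rot": [0, 0, 0]}, {"translation": [0, 0, 0], "rot": [0, 0, 0]}, {"translation": [0, 0, 0], "rot": [0, 0, 0]}], grip=255, squeeze=20)

```text
clock: 20.25
eef_pos: [397.4, 347.9, 230.9]
tcp_rot: [-3.14, 0.001, 1.38]
contact_force: [-2.5, 0.7, 2.3]
opening: 0.137
```

Emit:
step_arm(deltas=[{"translation": [0, 0, 0], "rot": [0, 0, 0]}, {"translation": [0, 0, 0], "rot": [0, 0, 0]}, {"translation": [0, 0, -1], "rot": [0, 0, 0]}, {"translation": [0, 0, -2.5], "rot": [0, 0, 0]}, {"translation": [0, 0, -5], "rot": [0, 0, 0]}, {"translation": [0, 0, -8], "rot": [0, 0, 0]}, {"translation": [0, 0, -10], "rot": [0, 0, 0]}, {"translation": [0, 0, -10], "rot": [0, 0, 0]}], grip=255, squeeze=80)

```text
clock: 21.25
eef_pos: [398.3, 348.2, 333.2]
tcp_rot: [3.14, -0.003, 1.38]
contact_force: [-0.6, -0.3, -1.7]
opening: 0.125
```

Run:
```python
from cmdp import *; app([0,0,-10])
from s4 import *
rec(); print(p.round(1),s['eef_pos'].round(1),s['opening'],s['contact_force'].round(1))
grab('wrist','wrist17'); grab('scene','scene17')
yw=.24; B=frame([0,0,-1],[np.cos(yw),np.sin(yw),0])
slot=np.array([505,-15.5,0]); print(R0[:,1])
q=show(p,R0,slot+[0,0,330],B,q0,8)
cv2.imwrite('pics/s17.png',np.hstack([cv2.resize(load('scene17')['im'][:,:,::-1][60:180,290:420],(400,369),interpolation=cv2.INTER_CUBIC),cv2.resize(load('wrist17')['im'][:,:,::-1],(400,369))]))
```

```text
[397.2 347.9 331.2] [398.3 348.2 333.2] 0.12472358224879472 [-0.6 -0.3 -1.7]
[ 9.81989868e-01 -1.88933583e-01 -2.01836977e-05]
delta cm [-33.65  17.45   0.12] rot [-0.   -0.   -0.43] |rot|deg 24.6 dist 379.0
    [0.63 0.27 1.95 0.   0.93 0.77] 0.0
    [0.54 0.25 1.98 0.   0.92 0.63] 0.0
    [0.45 0.23 2.   0.   0.91 0.48] 0.0
    [0.35 0.22 2.01 0.   0.91 0.33] 0.0
    [0.25 0.22 2.01 0.   0.91 0.18] 0.0
    [0.16 0.23 2.   0.   0.91 0.02] 0.0
    [ 0.06  0.24  1.98  0.    0.92 -0.13] 0.0
    [-0.03  0.26  1.96  0.    0.92 -0.27] 0.0
  min s 0.54
```

View pics/s17.png

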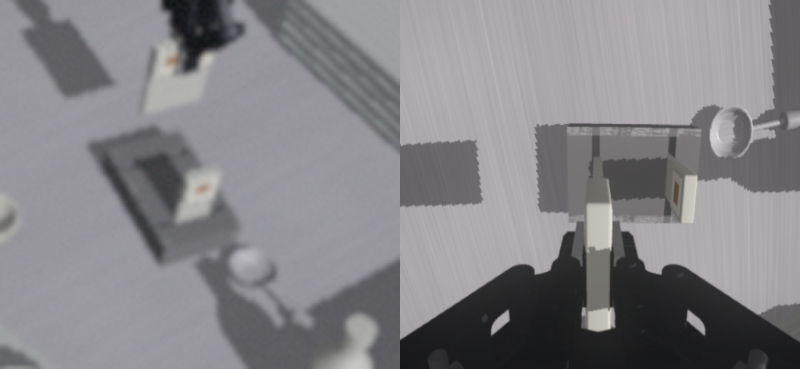

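Run:
```python
from s4 import *
yw=.24; B=frame([0,0,-1],[np.cos(yw),np.sin(yw),0])
show(p,R0,np.array([523,-88,330.]),B,q0,9)
```

```text
delta cm [-40.43  20.59   0.12] rot [-0.   -0.   -0.43] |rot|deg 24.6 dist 454.0
    [0.63 0.26 1.95 0.   0.93 0.77] 0.0
    [0.53 0.24 1.98 0.   0.92 0.63] 0.0
    [0.43 0.23 2.   0.   0.91 0.48] 0.0
    [0.33 0.22 2.01 0.   0.91 0.33] 0.0
    [0.22 0.22 2.01 0.   0.91 0.17] 0.0
    [0.12 0.23 2.   0.   0.91 0.02] 0.0
    [ 0.02  0.25  1.98  0.    0.92 -0.13] 0.0
    [-0.08  0.27  1.95  0.    0.93 -0.27] 0.0
    [-0.17  0.3   1.91  0.    0.94 -0.41] 0.0
  min s 0.6
```

Emit:
step_arm(deltas=[{"translation": [-1.6, 0.8, 0], "rot": [0, 0, -0.02]}, {"translation": [-5.2, 2.6, 0], "rot": [0, 0, -0.06]}, {"translation": [-10.5, 5.4, 0], "rot": [0, 0, -0.11]}, {"translation": [-16.2, 8.2, 0], "rot": [0, 0, -0.17]}, {"translation": [-22.2, 11.3, 0], "rot": [0, 0, -0.24]}, {"translation": [-28.3, 14.4, 0], "rot": [0, 0, -0.3]}, {"translation": [-34, 17.3, 0], "rot": [0, 0, -0.36]}, {"translation": [-38.4, 19.6, 0], "rot": [0, 0, -0.41]}])

```text
clock: 22.35
eef_pos: [517.1, -67.9, 329.9]
tcp_rot: [-3.138, -0.001, 1.792]
contact_force: [1.3, 0.1, -0.1]
opening: 0.128
```

Emit:
step_arm(deltas=[{"translation": [-1.6, -0.1, 0], "rot": [0, 0, -0.02]}, {"translation": [-2, -0.1, 0], "rot": [0, 0, -0.02]}, {"translation": [-2, -0.1, 0], "rot": [0, 0, -0.02]}, {"translation": [-2, -0.1, 0], "rot": [0, 0, -0.02]}])

```text
clock: 22.85
eef_pos: [520.3, -84.5, 330.6]
tcp_rot: [-3.139, -0.0, 1.811]
contact_force: [-0.6, -0.5, -1.3]
opening: 0.13
```

Run:
```python
from cmdp import *; app([-38.4,19.6,0],[0,0,-.41]); app([-2,-.1,0],[0,0,-.02])
from s4 import *
rec(); print(p.round(1),s['eef_pos'].round(1),s['tcp_rot'].round(3),s['opening'],s['contact_force'].round(1))
grab('wrist','wrist18'); grab('scene','scene18')
```

```text
[520.5 -85.9 331.2] [520.3 -84.5 330.6] [-3.139 -0.     1.811] 0.13021955584148262 [-0.6 -0.5 -1.3]
```

View pics/wrist18.png

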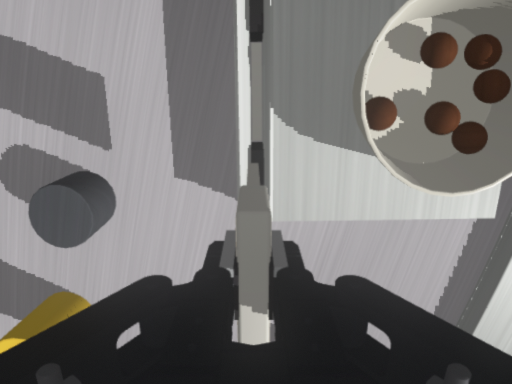

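Run:
```python
from h import *
im=load('wrist18')['im'][:,:,::-1]
cv2.imwrite('pics/w18a.png',cv2.resize(im[0:200,210:310],None,fx=3,fy=3,interpolation=cv2.INTER_CUBIC))
cv2.imwrite('pics/w18b.png',cv2.resize(im[120:270,210:310],None,fx=4,fy=4,interpolation=cv2.INTER_CUBIC))
```

```text
(no output)
```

View pics/w18a.png

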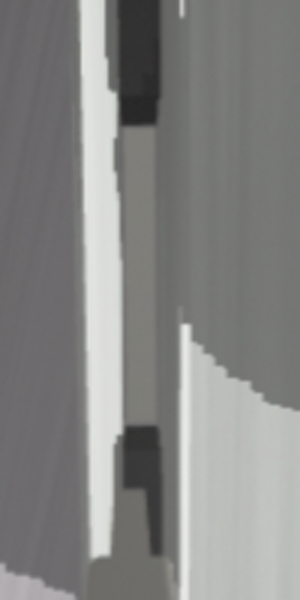

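View pics/w18b.png

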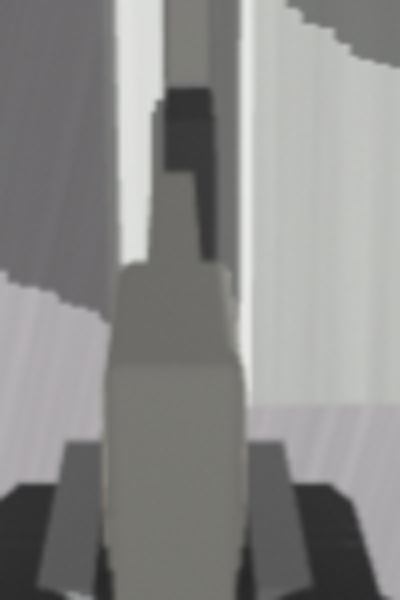

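Run:
```python
from s4 import *
d=load('wrist18'); pm=s['eef_pos'];Rm=R.from_euler('xyz',s['tcp_rot']).as_matrix()
def f(lbl,u,v,z): 
    w=atz(d,u,v,z); print(lbl,w.round(1),'tool',(Rm.T@(w-pm)).round(1))
    return w
g=lambda x,y:(210+(x+.5)/3-.5,(y+.5)/3-.5)
for r in (140,280,420):
    L=[ (123 if r>200 else 121),157 if r<300 else 158]
    for z in (22,40): f(f'slotL r{r} z{z}',*g(L[0],r),z);f(f'slotR',*g(L[1],r),z)
    f('lip outer',*g({140:81,280:84,420:86}[r],r),51); 
f('edge white line',*g(183,420),45)
a=f('block up top',*g(140,97),50);b=f('block low top',*g(140,450),50); a=f('block up base',*g(140,125),22);b=f('block low base',*g(140,427),22)
# holder: tip of tongue bottom corner etc
h=lambda x,y:(210+(x+.5)/4-.5,120+(y+.5)/4-.5)
zt=pm[2]-223
f('tongue bottom L',*h(165,170),zt);f('tongue bottom R',*h(195,170),zt)
f('head top L',*h(107,362),zt+84);f('head top R',*h(243,362),zt+84)
```

```text
slotL r140 z22 [493.1  18.7  22. ] tool [106.7  -1.4 308.8]
slotR [502.1  20.9  22. ] tool [106.7   7.9 308.8]
slotL r140 z40 [493.8  16.4  40. ] tool [104.3  -1.2 290.8]
slotR [502.3  18.4  40. ] tool [104.3   7.5 290.8]
lip outer [485.3  12.8  51. ] tool [102.8 -10.4 279.9]
slotL r280 z22 [501.9 -15.6  22. ] tool [ 71.3  -0.9 308.8]
slotR [510.7 -13.4  22. ] tool [ 71.3   8.1 308.8]
slotL r280 z40 [502.1 -15.6  40. ] tool [ 71.2  -0.8 290.8]
slotR [510.3 -13.6  40. ] tool [ 71.2   7.7 290.8]
lip outer [493.2 -17.9  51. ] tool [ 71.2 -10.  279.9]
slotL r420 z22 [510.8 -51.8  22. ] tool [ 34.   -1.  308.8]
slotR [520.1 -49.5  22. ] tool [ 34.    8.6 308.8]
slotL r420 z40 [510.4 -49.5  40. ] tool [ 36.3  -0.9 290.8]
slotR [519.1 -47.4  40. ] tool [ 36.3   8.1 290.8]
lip outer [501.3 -50.3  51. ] tool [ 37.7  -9.9 279.8]
edge white line [525.  -45.3  45. ] tool [ 37.   14.3 285.8]
block up top [496.3  25.4  50. ] tool [112.4   3.3 280.8]
block low top [516.  -54.5  50. ] tool [ 30.1   3.4 280.8]
block up base [497.   23.4  22. ] tool [110.4   3.5 308.8]
block low base [515.8 -52.6  22. ] tool [ 32.1   3.7 308.8]
tongue bottom L [512.2 -53.6 107.8] tool [ 3.20e+01 -2.00e-01  2.23e+02]
tongue bottom R [516.4 -52.6 107.8] tool [ 32.    4.1 223. ]
head top L [508.2 -54.7 191.8] tool [ 31.9  -4.5 139. ]
head top R [519.4 -52.  191.8] tool [ 31.9   7.  139. ]
```

Run:
```python
from s4 import *
print(p,s['eef_pos'],s['qvel'].round(4),s['clock'])
target_pm=s['eef_pos']+R.from_euler('xyz',s['tcp_rot']).as_matrix()@np.array([71.3,1.4,0]); print(target_pm, R0.T@(target_pm-p))
```

```text
[520.52621776 -85.94502416 331.21003151] [520.42672282 -84.55908812 330.81989478] [-0.0047 -0.0028 -0.0021 -0.0014  0.0007 -0.0033] 22.95
[504.80304116 -14.97783796 330.83393214] [72.67065604  1.59103621  0.38158276]
```

Emit:
step_arm(deltas=[{"translation": [2, 0.05, 0], "rot": [0, 0, 0]}, {"translation": [5, 0.1, 0], "rot": [0, 0, 0]}, {"translation": [7.2, 0.15, 0], "rot": [0, 0, 0]}, {"translation": [7.2, 0.15, 1.5], "rot": [0, 0, 0]}, {"translation": [7.2, 0.15, 3.5], "rot": [0, 0, 0]}, {"translation": [7.2, 0.15, 5.0], "rot": [0, 0, 0]}, {"translation": [7.2, 0.15, 5.0], "rot": [0, 0, 0]}])

```text
clock: 23.82
eef_pos: [504.3, -15.3, 279.4]
tcp_rot: [-3.137, -0.001, 1.81]
contact_force: [0.9, -0.3, -1.3]
opening: 0.13
```

Run:
```python
from cmdp import *; app([7.2,.15,5.0])
from s4 import *
rec(); print(p.round(1),s['eef_pos'].round(1),s['tcp_rot'].round(3),s['opening'],s['contact_force'].round(1))
grab('wrist','wrist19'); grab('scene','scene19')
cv2.imwrite('pics/s19.png',np.hstack([cv2.resize(load('scene19')['im'][:,:,::-1][120:260,210:360],(430,400),interpolation=cv2.INTER_CUBIC),cv2.resize(load('wrist19')['im'][60:300,150:360,::-1],(350,400))]))
```

```text
[504.9 -15.6 281.2] [504.3 -15.3 279.4] [-3.137e+00 -1.000e-03  1.810e+00] 0.12973126255025844 [ 0.9 -0.3 -1.3]
```

View pics/s19.png

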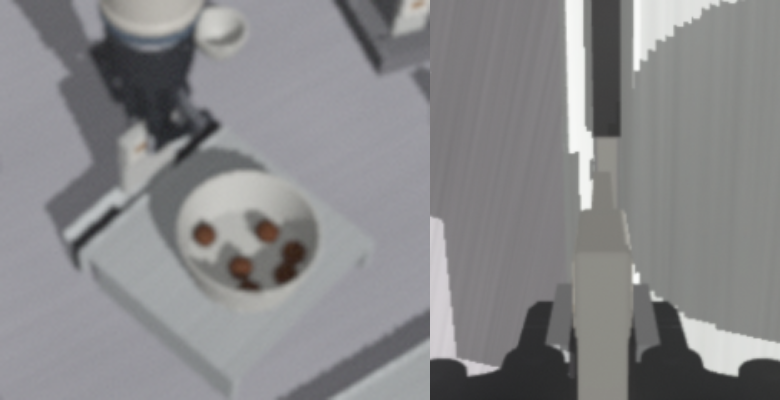

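Emit:
step_arm(deltas=[{"translation": [0, 0.05, 0.6], "rot": [0, 0, 0]}, {"translation": [0, 0.05, 1.2], "rot": [0, 0, 0]}, {"translation": [0, 0.05, 1.8], "rot": [0, 0, 0]}, {"translation": [0, 0.05, 2.4], "rot": [0, 0, 0]}, {"translation": [0, 0.05, 2.8], "rot": [0, 0, 0]}, {"translation": [0, 0.05, 2.8], "rot": [0, 0, 0]}])

```text
clock: 24.68
eef_pos: [505.2, -15.1, 252.5]
tcp_rot: [-3.139, -0.0, 1.81]
contact_force: [0.3, 0.0, -0.6]
opening: 0.13
```

Emit:
step_arm(deltas=[{"translation": [0, 0, 0.4], "rot": [0, 0, 0]}, {"translation": [0, 0, 0.8], "rot": [0, 0, 0]}, {"translation": [0, 0, 1.1], "rot": [0, 0, 0]}, {"translation": [0, 0, 1.1], "rot": [0, 0, 0]}])

```text
clock: 25.18
eef_pos: [505.4, -15.1, 241.9]
tcp_rot: [-3.14, -0.0, 1.81]
contact_force: [-0.8, 0.6, 5.6]
opening: 0.129
```

Emit:
step_arm(deltas=[{"translation": [0, 0, 0.25], "rot": [0, 0, 0]}, {"translation": [0, 0, 0.5], "rot": [0, 0, 0]}, {"translation": [0, 0, 0.65], "rot": [0, 0, 0]}, {"translation": [0, 0, 0.65], "rot": [0, 0, 0]}, {"translation": [0, 0, 0.65], "rot": [0, 0, 0]}])

```text
clock: 25.8
eef_pos: [505.4, -15.1, 235.9]
tcp_rot: [-3.14, -0.0, 1.81]
contact_force: [-2.0, -0.1, 8.7]
opening: 0.13
```

Emit:
step_arm(deltas=[{"translation": [0, 0, 0.1], "rot": [0, 0, 0]}, {"translation": [0, 0, 0.15], "rot": [0, 0, 0]}, {"translation": [0, 0, 0.15], "rot": [0, 0, 0]}, {"translation": [0, 0, 0.15], "rot": [0, 0, 0]}])

```text
clock: 26.3
eef_pos: [505.5, -15.1, 235.0]
tcp_rot: [-3.14, 0.0, 1.81]
contact_force: [-4.2, 0.8, 16.6]
opening: 0.127
```

Emit:
step_arm(deltas=[{"translation": [0, 0, 0.05], "rot": [0, 0, 0]}, {"translation": [0, 0, 0.05], "rot": [0, 0, 0]}, {"translation": [0, 0, 0.05], "rot": [0, 0, 0]}])

```text
clock: 26.68
eef_pos: [505.5, -15.1, 234.9]
tcp_rot: [-3.141, 0.0, 1.81]
contact_force: [-6.0, 0.1, 22.9]
opening: 0.126
```

Run:
```python
from s4 import *
print(s['eef_pos'].round(2),s['opening'],s['contact_force'].round(1),s['wrist_torque'].round(2))
grab('wrist','wrist20'); grab('scene','scene20'); grab('top','top20')
cv2.imwrite('pics/s20.png',np.hstack([cv2.resize(load('scene20')['im'][:,:,::-1][120:260,210:360],(430,400),interpolation=cv2.INTER_CUBIC),cv2.resize(load('wrist20')['im'][60:300,150:360,::-1],(350,400))]))
```

```text
[505.52 -15.11 234.9 ] 0.12603288953973707 [-6.   0.1 22.9] [ 0.07  1.22 -0.06]
```

View pics/s20.png

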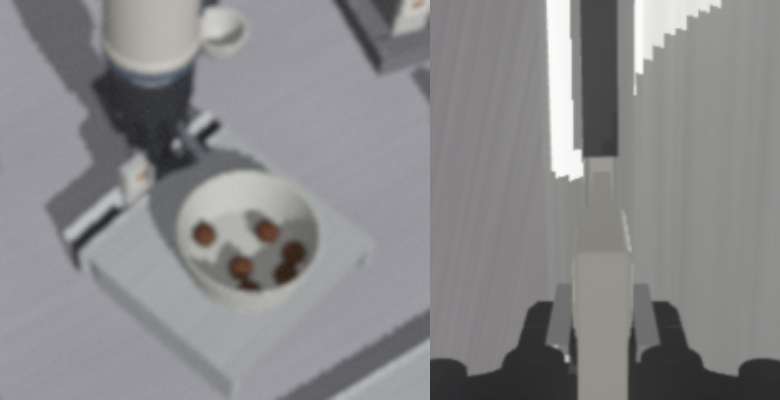

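View pics/scene20.png

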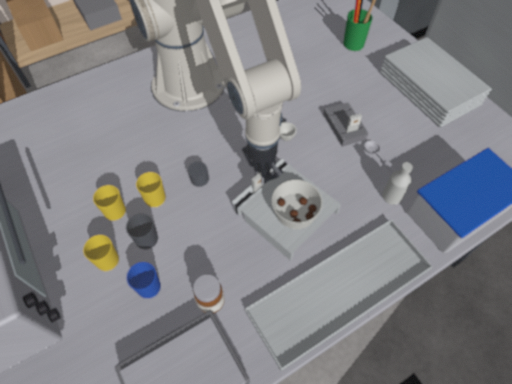

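View pics/top20.png

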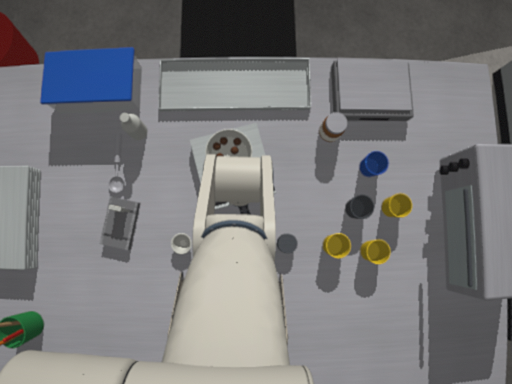

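Run:
```python
from h import *
ticket.sign_off(); s=readout.sense(); print(s['clock'],s['eef_pos'],s['contact_force'])
```

```text
the job is handed in; nothing more can be done
the job is handed in; nothing more can be done
```

I finished the whole job in the order asked and handed it in at about 26.8 s. One unplanned contact during the pour may count against the run.

**Work done**
- I tipped all six nuts into the white pan and stood the empty cup upright on the bench, close to its original spot.
- I took the wide holder from the rack, lowered it into the slot between the black end blocks, and handed in while still holding it pressed home.

**Last checks**
- **Nuts and cup:** the pictures showed all six nuts in the pan and the cup upright and empty.
- **Bystanders:** the narrow holder and the other bystanders showed no visible change.
- **Holder:** the tool stopped at z = 234.9 mm, which matches the lower edge at about 12 mm. The last 0.5 mm of commanded travel moved it only 0.1 mm while the force rose from 17 N to 23 N. I read that as the spring bar sitting on its stop.

**What went wrong**
- **Pan contact:** on the first approach to pour, something at the gripper end, most likely the lower fingertip, pressed against the pan. The force reading was about 54 N at the end of that move. The 40 N limit applies to the arm or gripper body, so this may or may not be a breach.
- **Cup shift:** the contact also turned the cup about 8° in the grip. I raised the arm, poured from higher up, measured the tilt and corrected it before setting the cup down.
- **Camera disagreement:** the top camera differed from the wrist and scene cameras by a few mm, so I used the wrist view for the grasps and the fit.

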